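Reset the fume extractor with its service key

ROBOT

A 6-joint arm with a two-finger parallel gripper is mounted at the origin on the work surface. World frame = base frame: x ahead of the robot, y to its left, z up, the work surface at z = 0. Lengths are in m, angles in degrees, forces in N, time in s.
With the tool pointing down it reaches from about 0.3 to 0.75 m from the base axis. Payload 8.5 kg.
Tool frame: the origin (TCP) lies at the very end of the fingers, on their centre line; the grasp point (between the pads) lies 19 mm behind it (env.grip_depth is the z of the grasp point in the tool frame, in m); z points along the fingers, y is the direction in which the jaws open and shut (so a half turn about z gives the same grasp; the last joint's range is limited). The gripper opens to 85 mm and grips with 20 to 120 N. Pads are 22 mm wide; open, the fingers measure 114 mm over their backs; the gripper's body (76 mm by 85 mm) begins 54 mm behind the grasp point. The pads swing forward as they close: fully open they stand 13 mm farther back than shut.
Start: joints at [61.461, 21.807, 74.336, -0, 83.858, -12.336], TCP at [0.153, 0.528, 0.231] pointing down, gripper open.
Joint ranges: [-178.18, 178.18], [-50.72, 133.34], [12.68, 142.11], [-81.47, 261.47], [9.98, 163.14], [-165.26, 165.26]. Speed limits (degrees/s): [136.94, 136.94, 180, 180, 180, 180].

INTERFACE

Orientations are given as a 3x3 rotation matrix whose columns are the frame's x, y, z axes.
In Python, from rig import env gives the robot as it stands.
- The arm moves only by the tool apply_moves, never from a script. Its argument "plan" is a list of rows, each an object of numbers: "tx", "ty", "tz": the shift along the world's x, y, z in mm; "rx", "ry", "rz": the turn, a rotation vector about the world's x, y, z in rad; "jaw": the opening, from -1 (shut) to 1 (fully open). A call has 1 to 12 rows; each row is the pose to reach, as a shift and turn from the pose measured when the call began; what a row does not reach only later rows make up. A row lasts 1/10 s, in which the tool goes at most 50 mm and 8.59 degrees, less where a joint would pass 70% of its speed; a pose out of reach is approached as far as the arm can. A call with a gripper value outside its range is refused whole. The fingers move at their own pace and stop on an object; "grip_force" is the grip in N (left out, the last holds). Time passes only in rows, so rows that repeat a pose let the fingers close. It gives the time, the measured TCP pose, the force and the opening at its end, in the units of the state.
- env.observe(): the state, without advancing time (a new reading comes with each control period).
- env.get_image(name): name is "side" or "top" or "wrist"; returns a dict with "image" (480x640x3 uint8, red, green, blue), "intrinsics" (3x3 intrinsics, pixels), "k1" (the pictures are not rectified: a ray, as slopes to the right and down, at radius r is drawn at 1 + k1 r^2 times it, then the intrinsics apply), "world_from_camera" (4x4, takes a point from camera to world coordinates). Camera axes: x right, y up, looking along -z (the intrinsics and any distortion apply to the point x, -y, -z); pixel columns grow to the right and rows downward; lengths in m; the calibration is good to about 2 mm. A picture is of the moment at which its call begins. There is no depth.
- env.close_job(): hands the job in, once; it reports no verdict.
The state is a dict: "time_s": time; "q": joint angles; "qvel": joint speeds; "joint_efforts": joint torques, N m; "position": TCP position; "tool_rot": TCP orientation; "ft_force": force on the tool from outside, world axes, zero at the start; "wrist_torque": the same for the moment, N m; "grip_width": finger opening in m.
Only numpy, scipy, OpenCV 4.12 (cv2) and the standard library are available. Lean on these libraries where they do the work, as an engineer would, in place of code of your own. Each camera call takes 0.05 s, during which the arm holds its last target.

TASK

Reset the welding booth's fume extractor: take the service key from its stand, feel for the keyhole in the floating lock plate of the grey control box and push the key fully home, turn it clockwise (seen from above) to its stop and then back home. Then draw it out and stand it back in its key stand, fully down, and let go. Treat lock and key gently, never forcing the key, and leave the spray can, the square and the screwdriver alone.

Things in the scene. Friction and masses are not known exactly. Their poses are not given: they have to be found in the camera images.
- key_grip (a point): Centre of the upright service key's black plastic grip plate, 36 mm wide (x) x 10 mm thick (y) x 46 mm tall; z up. This point is half-way up that plate: 28 mm above the collar's underside, 52 mm above the blade's tip. Half a turn about z gives the same key. About 80 g. At the start it stands in the key stand, any small yaw, blade in the hole, collar on the stand's top.
- key_tip (a point): Centre of the lower end of the key's flat steel blade, 52 mm straight below key_grip, same axes. Blade 18 mm wide (x) x 6 mm thick (y) x 14 mm tall; above it a round neck, 6 mm diameter, 10 mm tall, then a collar disc, 34 mm diameter, 5 mm thick, then the grip plate.
- key: The whole service key; its origin is the blade's tip, z up.
- lock_window (a point): Centre of the 88 x 46 mm window in the control box's flat top, level with that top; x along the window's length, z up. A steel lock plate, 64 x 42 x 6 mm, flush with the top, floats in it: it slides stiffly (1.5 N) along x and starts anywhere within 10 mm of the centre, so its keyhole is at y = 0 but at an unknown x of -10 to +10 mm: feel for it.
- control_box: Fixed grey box, 140 (x) x 160 (y) x 70 mm tall; origin under its centre, 70 mm below lock_window. Keyhole in the middle of its lock plate: a slot 20 mm (x) x 8.6 mm (y), its two ends bevelled 1.5 mm. Fully home, the key's collar rests on the plate, its tip 24 mm below lock_window. Turned away from home, the blade is caught under the plate.
- barrel (a joint): Turn of the lock barrel under the plate, rad, growing clockwise seen from above: 0 home (blade's width along lock_window's x; the key goes in and out only here), 1.22 at its hard stop. Starts at 0, stays where left, turns stiffly (0.06 to 0.18 N m; more is felt only at a stop; 0.4 would force it). The blade has 0.16 rad of play either way, so turn it on until the stop is felt.
- stand_mouth (a point): Centre of the mouth of the hole in the key stand's top, 32 mm above the table, z up. The stand is a fixed aluminium block, 66 x 66 x 32 mm, on a thin 82 mm square foot, with a round hole of 24 mm diameter right through. Key fully down: collar on the block's top, tip 24 mm below this point; any yaw will do.
- spray_can: Bystander: upright spray can, 60 mm diameter, 170 mm tall; origin at its underside. Leave alone.
- square: Bystander: steel try square lying flat, dark stock 100 mm long and 16 mm thick, blade 120 mm; origin under the stock. Leave alone.
- screwdriver: Bystander: screwdriver with grey handle lying on the table, about 200 mm long. Leave alone.
Mind the look-alikes: they are no part of the job. What is meant by the control_box is not brown or yellow, and is the larger of those in its own colour.

How it is judged (in metres and radians):
On the way, in this order (a step that is already met when the one before it is completed fails the run):
1. the key is pushed fully home in the keyhole (tip at least 21.5 mm below the top of the box) (z of key_tip in the frame of lock_window below -0.0215 m and x of key_tip in the frame of lock_window between -0.014 and 0.014 m and y of key_tip in the frame of lock_window between -0.004 and 0.004 m and value of joint barrel below 0.25 rad), for 0.1 s.
2. with the key in, the barrel is turned to its stop (above 1.17 rad) (z of key_tip in the frame of lock_window below -0.0215 m and x of key_tip in the frame of lock_window between -0.014 and 0.014 m and y of key_tip in the frame of lock_window between -0.004 and 0.004 m and value of joint barrel above 1.17 rad), for 0.1 s.
3. with the key still in, the barrel is turned back home (below 0.1 rad) (z of key_tip in the frame of lock_window below -0.0215 m and x of key_tip in the frame of lock_window between -0.014 and 0.014 m and y of key_tip in the frame of lock_window between -0.004 and 0.004 m and value of joint barrel below 0.1 rad), for 0.1 s.
At the end, for the whole second after the job is handed in: The barrel is home (below 0.12 rad) and the key stands in the stand's hole, released and at rest: tip within 6 mm of the hole's axis and at least 22 mm below its mouth, upright within 0.1 rad (value of joint barrel below 0.12 rad and horizontal distance between key_tip and stand_mouth below 0.006 m and z of key_tip in the frame of stand_mouth below -0.022 m and angle between key_tip's own z axis and vertical below 0.1 rad and linear speed of key below 0.02 m/s); the robot touches nothing.
It fails at once if the key is forced: more than 80 N between key and control box (with its lock) (contact force between key and control_box above 80 N).
It fails at once if the robot presses on the control box with more than 15 N (contact force between any of the fingers, the arm and control_box above 15 N).
It fails at once if the spray can is moved by more than 20 mm (distance of spray_can from where it was at the start of the episode above 0.02 m).
It fails at once if the try square is moved by more than 20 mm (distance of square from where it was at the start of the episode above 0.02 m).
It fails at once if the screwdriver is moved by more than 20 mm (distance of screwdriver from where it was at the start of the episode above 0.02 m).
It also fails if it takes over 67 s, if anything falls off the work surface, if the arm or the gripper's body presses on something with over 40 N, if the wrist force passes 120 N, or if a joint passes its speed limit or range.

## Working session

There is one attempt and no reset: what is moved stays moved. The work goes in short steps, Python scripts to look and compute and a tool call to move; the robot and the scene stay as the last step left them, time stands still between calls to the robot, and variables do not carry over. Pictures are saved under pics/ and viewed, and the job is handed in when it is done.

Besides the shell and the picture viewer there is one more tool, called after "Call:" as name(argument=value, ...) on one line, values as JSON. apply_moves: Moves the arm, as the interface text tells. Its arguments: {"type":"object","properties":{"plan":{"type":"array","items":{"type":"object","properties":{"tx":{"type":"number"},"ty":{"type":"number"},"tz":{"type":"number"},"rx":{"type":"number"},"ry":{"type":"number"},"rz":{"type":"number"},"jaw":{"type":"number"}}}},"grip_force":{"type":"number"}},"required":["plan"]}

```bash
ls; mkdir -p pics
python3 - <<'E'
from rig import env
import cv2
s=env.observe(); print(s['time_s'],s['position'],s['ft_force'],s['grip_width'],env.grip_depth); print(s['tool_rot'])
for n in ['side','top','wrist']:
    r=env.get_image(n); cv2.imwrite(f'pics/{n}0.png',r['image'][:,:,::-1]); print(n,r['intrinsics'],r['k1'],r['world_from_camera'])
E
```

```text
pics
0.0 [0.1533177  0.52790456 0.23071857] [-0.33413848 -0.13352095  0.44683849] 0.08576750891933017 -0.0187
[[-9.60282442e-01  2.79028947e-01 -6.91218107e-04]
 [ 2.79029624e-01  9.60281687e-01 -1.24520456e-03]
 [ 3.16315972e-04 -1.38861840e-03 -9.99998986e-01]]
side [[527.58529721   0.         303.99174797]
 [  0.         527.58529721 240.6754562 ]
 [  0.           0.           1.        ]] 0.03306842487444121 [[ 0.7039032   0.37627337 -0.60244389 -0.32130526]
 [-0.7102467   0.36287662 -0.60321653 -0.83475275]
 [-0.00836152  0.85248983  0.52267693  0.8271338 ]
 [ 0.          0.          0.          1.        ]]
top [[540.05548885   0.         319.88792907]
 [  0.         540.05548885 239.26762845]
 [  0.           0.           1.        ]] -0.04497042447295097 [[-0.02800092  0.99509096 -0.0949206   0.38880838]
 [-0.99956427 -0.02698601  0.01195934  0.02125397]
 [ 0.0093391   0.09521411  0.99541301  1.51621495]
 [ 0.          0.          0.          1.        ]]
wrist [[348.28861663   0.         320.56456648]
 [  0.         348.28861663 238.70971189]
 [  0.           0.           1.        ]] 0.011580130115690574 [[ 0.27871561 -0.91623615 -0.28780015  0.07881739]
 [ 0.96037311  0.26557889  0.08456561  0.54861403]
 [-0.00104842 -0.29996528  0.95394954  0.37407941]
 [ 0.          0.          0.          1.        ]]
```

View pics/side0.png

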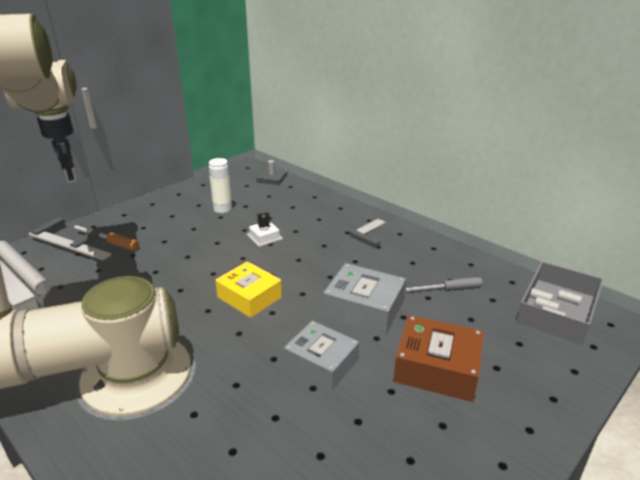

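View pics/top0.png

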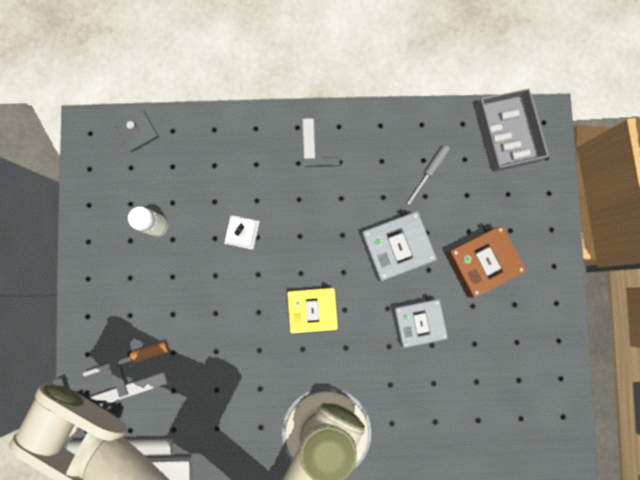

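View pics/wrist0.png

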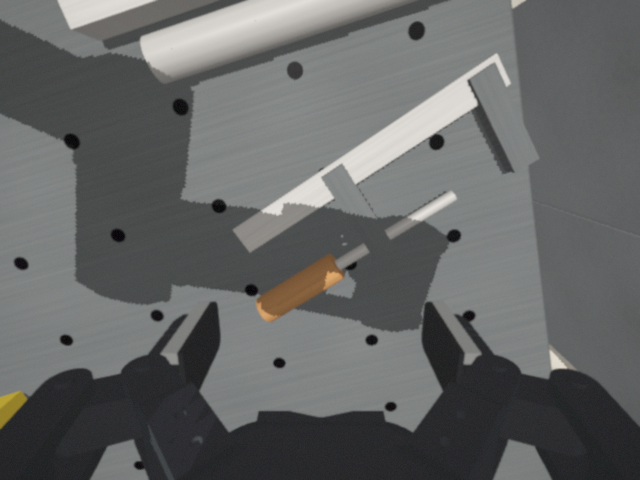

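The top view shows the key in its white stand near pixel (240,232). The larger grey box, the control_box, is near (398,246), and the smaller grey look-alike is near (421,323). The bystander screwdriver lies near (428,175), the spray can near (147,220) and the square near (315,145).

```bash
cat > h.py <<'E'
import numpy as np, cv2
from rig import env
def und(c,uv):
    uv=np.atleast_2d(np.array(uv,float)); K=c['intrinsics']
    d=np.stack([(uv[:,0]-K[0,2])/K[0,0],(uv[:,1]-K[1,2])/K[1,1]],1)
    s=d.copy()
    for _ in range(30): s=d/(1+c['k1']*(s**2).sum(1,keepdims=True))
    return s
def rays(c,uv):
    s=und(c,uv); T=c['world_from_camera']
    d=np.stack([s[:,0],-s[:,1],-np.ones(len(s))],1)@T[:3,:3].T
    return T[:3,3],d
def onz(c,uv,z):
    o,d=rays(c,uv); return o+d*((z-o[2])/d[:,2])[:,None]
def proj(c,P):
    P=np.atleast_2d(P); T=c['world_from_camera']; p=(P-T[:3,3])@T[:3,:3]
    s=np.stack([p[:,0]/-p[:,2],-p[:,1]/-p[:,2]],1); s=s*(1+c['k1']*(s**2).sum(1,keepdims=True))
    K=c['intrinsics']; return s*[K[0,0],K[1,1]]+[K[0,2],K[1,2]]
def tri(cs,uvs):
    A=np.zeros((3,3));b=np.zeros(3)
    for c,uv in zip(cs,uvs):
        o,d=rays(c,uv); d=d[0]/np.linalg.norm(d[0]); M=np.eye(3)-np.outer(d,d); A+=M;b+=M@o
    return np.linalg.solve(A,b)
def snap(n,f=None):
    r=env.get_image(n)
    if f: cv2.imwrite('pics/'+f,r['image'][:,:,::-1])
    return r
E
python3 - <<'E'
from h import *
t=snap('top'); s=snap('side')
for n,c,(x0,y0,x1,y1) in [('t',t,(210,200,440,300)),('s',s,(210,190,410,330))]:
    cv2.imwrite(f'pics/crop{n}.png',cv2.resize(c['image'][y0:y1,x0:x1,::-1],None,fx=3.4,fy=3.4,interpolation=cv2.INTER_CUBIC))
# rough
print(onz(t,[[240,232]],.05), onz(t,[[398,246]],.07), onz(s,[[365,286]],.07), onz(s,[[264,232]],.032))
for nm,uv,z in [('can',[[147,220]],.1),('screw',[[409,203],[446,148]],.015),('square',[[308,120],[305,160],[340,162]],.01)]: print(nm,onz(t,uv,z))
E
```

```text
[[0.55445859 0.22109433 0.05      ]] [[ 0.5028057  -0.20591806  0.07      ]] [[ 0.50515967 -0.21315652  0.07      ]] [[0.5477903  0.20294847 0.032     ]]
can [[0.58750037 0.46046127 0.1       ]]
screw [[ 0.62781776 -0.25078924  0.015     ]
 [ 0.78391965 -0.36413849  0.015     ]]
square [[ 0.87687619  0.02762103  0.01      ]
 [ 0.75995541  0.03914243  0.01      ]
 [ 0.75159738 -0.06021698  0.01      ]]
```

View pics/cropt.png

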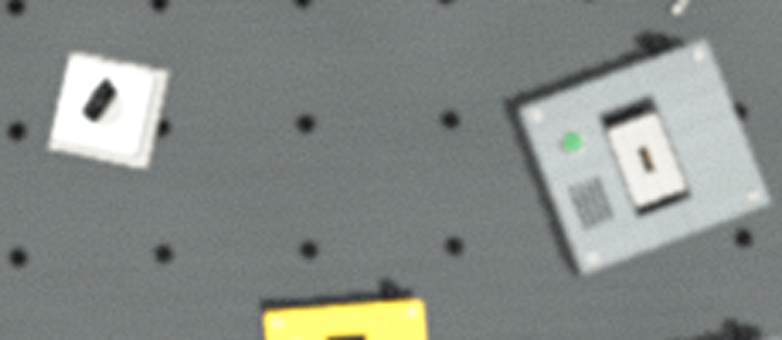

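View pics/crops.png

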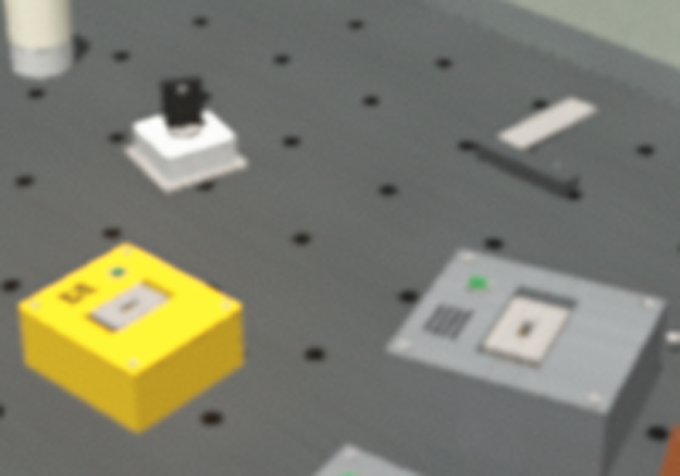

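Call:
apply_moves(plan=[{"tx": 402,"ty": -315,"tz": -10,"rz": -0.4},{"tx": 402,"ty": -315,"tz": -10,"rz": -0.4},{"tx": 402,"ty": -315,"tz": -10,"rz": -0.4},{"tx": 402,"ty": -315,"tz": -10,"rz": -0.4},{"tx": 402,"ty": -315,"tz": -10,"rz": -0.4},{"tx": 402,"ty": -315,"tz": -10,"rz": -0.4},{"tx": 402,"ty": -315,"tz": -10,"rz": -0.4},{"tx": 402,"ty": -315,"tz": -10,"rz": -0.4},{"tx": 402,"ty": -315,"tz": -10,"rz": -0.4},{"tx": 402,"ty": -315,"tz": -10,"rz": -0.4},{"tx": 402,"ty": -315,"tz": -10,"rz": -0.4},{"tx": 402,"ty": -315,"tz": -10,"rz": -0.4}])

```text
validation failed for argument at $.pl...
```

Run:
```python
from h import *
w=snap('wrist','w1.png'); s=env.observe(); print(s['time_s'],s['position'],s['q'],s['tool_rot'][:,0])
```

```text
0.3 [0.15340654 0.52807129 0.23112428] [ 6.14637677e+01  2.18190252e+01  7.43496693e+01 -6.08826639e-04
  8.38590974e+01 -1.23365451e+01] [-9.60295516e-01  2.78984789e-01  9.33143624e-05]
```

View pics/w1.png

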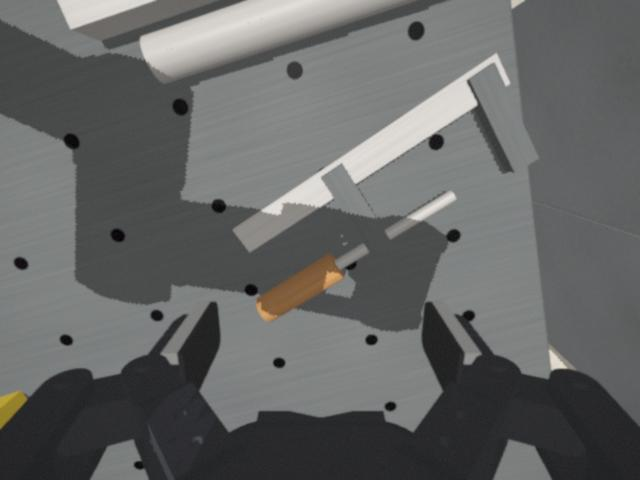

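The move was refused, so the picture is unchanged. I'll retry with every field given in one row.

Call:
apply_moves(plan=[{"tx": 40,"ty": -30,"tz": 0,"rx": 0,"ry": 0,"rz": -0.04,"jaw": 1}])

```text
time_s: 0.4
position: [0.191, 0.4996, 0.2309]
tool_rot: [[-0.95, 0.312, -0.001], [0.312, 0.95, 0.0], [0.001, 0.0, -1.0]]
ft_force: [1.1, -0.2, -0.6]
grip_width: 0.0857
```

Call:
apply_moves(plan=[{"tx": 40,"ty": -31,"tz": 0,"rx": 0,"ry": 0,"rz": -0.04,"jaw": 1},{"tx": 364,"ty": -287,"tz": -10,"rx": 0,"ry": 0,"rz": -0.38,"jaw": 1},{"tx": 364,"ty": -287,"tz": -10,"rx": 0,"ry": 0,"rz": -0.38,"jaw": 1},{"tx": 364,"ty": -287,"tz": -10,"rx": 0,"ry": 0,"rz": -0.38,"jaw": 1},{"tx": 364,"ty": -287,"tz": -10,"rx": 0,"ry": 0,"rz": -0.38,"jaw": 1},{"tx": 364,"ty": -287,"tz": -10,"rx": 0,"ry": 0,"rz": -0.38,"jaw": 1},{"tx": 364,"ty": -287,"tz": -10,"rx": 0,"ry": 0,"rz": -0.38,"jaw": 1},{"tx": 364,"ty": -287,"tz": -10,"rx": 0,"ry": 0,"rz": -0.38,"jaw": 1},{"tx": 364,"ty": -287,"tz": -10,"rx": 0,"ry": 0,"rz": -0.38,"jaw": 1},{"tx": 364,"ty": -287,"tz": -10,"rx": 0,"ry": 0,"rz": -0.38,"jaw": 1},{"tx": 364,"ty": -287,"tz": -10,"rx": 0,"ry": 0,"rz": -0.38,"jaw": 1},{"tx": 364,"ty": -287,"tz": -10,"rx": 0,"ry": 0,"rz": -0.38,"jaw": 1}])

```text
time_s: 1.6
position: [0.554, 0.2134, 0.2209]
tool_rot: [[-0.767, 0.642, -0.002], [0.642, 0.767, 0.001], [0.002, -0.0, -1.0]]
ft_force: [-0.3, -0.3, -0.6]
grip_width: 0.0853
```

Run:
```python
from h import *
w=snap('wrist','w1.png'); s=env.observe(); print(s['time_s'],s['position'],s['q'])
```

```text
1.65 [0.55379408 0.21382431 0.22108843] [ 9.66304689e+00  2.66540289e+01  6.80690586e+01  7.46137649e-02
  8.53311915e+01 -4.04768968e+01]
```

View pics/w1.png

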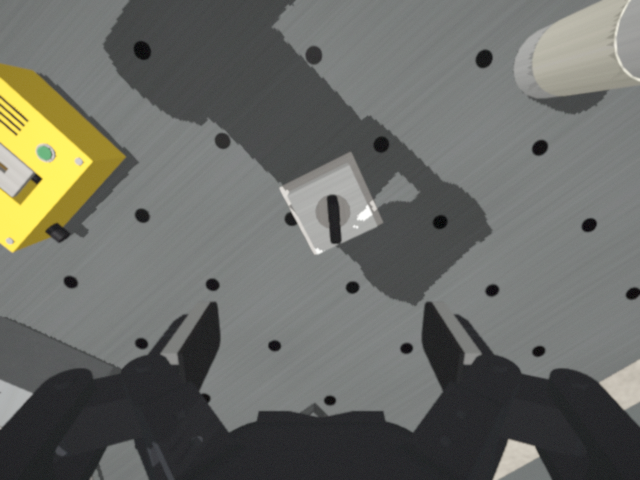

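Run:
```python
from h import *
im=cv2.imread('pics/w1.png'); c=im[145:265,270:395]
cv2.imwrite('pics/w1c.png',cv2.resize(c,None,fx=5,fy=5,interpolation=cv2.INTER_CUBIC))
```

```text
(no output)
```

View pics/w1c.png

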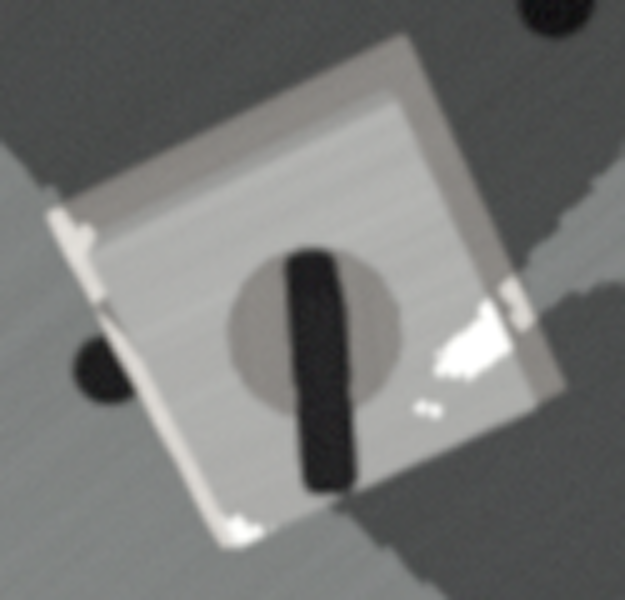

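Run:
```python
from h import *
w=snap('wrist')
f=lambda p:np.array(p,float)/5+[270,145]
col=onz(w,f([[314,332]]),.037)[0]
st=onz(w,f([[393,97],[540,405],[233,545],[92,250]]),.032)
print('collar',col); print('stand',st,st.mean(0),[np.linalg.norm(st[i]-st[i-1]) for i in range(4)])
c=w['image']; m=((c.max(2)<70)).astype(np.uint8); m[:,:315]=0;m[:,355:]=0;m[:190]=0;m[250:]=0
k=[q for q in cv2.findContours(m,0,2)[0] if cv2.contourArea(q)>150][0]; r=cv2.minAreaRect(k); print(r)
a=np.array([332.0,195]);
p=k[:,0,:]; lo=p[p[:,1]==p[:,1].min()].mean(0); hi=p[p[:,1]==p[:,1].max()].mean(0); print(lo,hi)
A=onz(w,lo[None],.037)[0]; B=onz(w,hi[None],.083)[0]
print(A,B,(A+B)/2,np.linalg.norm((A-B)[:2]),np.degrees(np.arctan2(*(A-B)[[1,0]])))
# top face only, use width edges: side slopes at bottom portion
s=env.observe(); R=s['tool_rot']; print('tcp',s['position'],'yaw',np.degrees(np.arctan2(R[1,0],R[0,0])), 'proj of tcp-below', proj(w,[s['position'][0],s['position'][1],.037]))
```

```text
collar [0.55926314 0.22307134 0.037     ]
stand [[0.53486392 0.26233346 0.032     ]
 [0.60033349 0.247441   0.032     ]
 [0.58394999 0.18191144 0.032     ]
 [0.52038566 0.19988476 0.032     ]] [0.55988327 0.22289266 0.032     ] [np.float64(0.06410506461061379), np.float64(0.06714201049650463), np.float64(0.06754659862936542), np.float64(0.06605651674747691)]
((333.70697021484375, 219.48277282714844), (47.58506774902344, 10.629822731018066), 85.2363510131836)
[331.5 196. ] [335.5 243. ]
[0.54690214 0.23157493 0.037     ] [0.57285864 0.21291412 0.083     ] [0.55988039 0.22224452 0.06      ] 0.03196819071809348 144.28664569994697
tcp [0.55373685 0.21397501 0.2212477 ] yaw 140.1610552158676 proj of tcp-below [[321.8529107  213.01135691]]
```

Call:
apply_moves(plan=[{"tx": 5.8,"ty": 8.7,"tz": -50,"rx": 0,"ry": 0,"rz": 0.07,"jaw": 1},{"tx": 5.8,"ty": 8.7,"tz": -100,"rx": 0,"ry": 0,"rz": 0.07,"jaw": 1},{"tx": 5.8,"ty": 8.7,"tz": -100,"rx": 0,"ry": 0,"rz": 0.07,"jaw": 1},{"tx": 5.8,"ty": 8.7,"tz": -100,"rx": 0,"ry": 0,"rz": 0.07,"jaw": 1}])

```text
time_s: 2.1
position: [0.5593, 0.2235, 0.1225]
tool_rot: [[-0.811, 0.585, -0.001], [0.585, 0.811, 0.001], [0.001, 0.0, -1.0]]
ft_force: [0.9, 0.2, 0.5]
grip_width: 0.0857
```

Run:
```python
from h import *
w=snap('wrist','w2.png'); s=env.observe(); print(s['time_s'],s['position'],s['ft_force'],s['wrist_torque'])
```

```text
2.15 [0.5601949  0.22342179 0.12384448] [0.76853266 0.54492532 0.48838017] [ 0.01155949  0.0295984  -0.02009741]
```

View pics/w2.png

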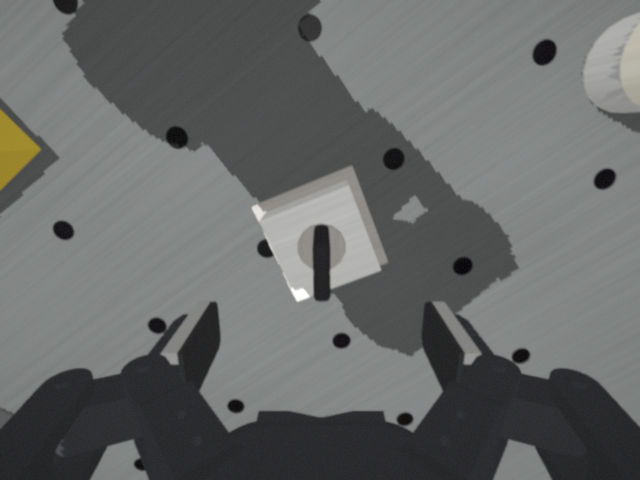

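The key is now upright in the image, centred between the fingers at column 321. I'll go down and grip.

Call:
apply_moves(plan=[{"tx": -0.5,"ty": -0.5,"tz": -45,"rx": 0,"ry": 0,"rz": 0,"jaw": 1},{"tx": -0.5,"ty": -0.5,"tz": -80,"rx": 0,"ry": 0,"rz": 0,"jaw": 1},{"tx": -0.5,"ty": -0.5,"tz": -80,"rx": 0,"ry": 0,"rz": 0,"jaw": 1},{"tx": -0.5,"ty": -0.5,"tz": -80,"rx": 0,"ry": 0,"rz": 0,"jaw": 1}])

```text
time_s: 2.55
position: [0.561, 0.2233, 0.0466]
tool_rot: [[-0.811, 0.585, 0.006], [0.585, 0.811, 0.002], [-0.003, 0.005, -1.0]]
ft_force: [-0.4, 0.1, 0.9]
grip_width: 0.0853
```

Call:
apply_moves(grip_force=40, plan=[{"tx": 0,"ty": 0,"tz": 0,"rx": 0,"ry": 0,"rz": 0,"jaw": -1},{"tx": 0,"ty": 0,"tz": 0,"rx": 0,"ry": 0,"rz": 0,"jaw": -1},{"tx": 0,"ty": 0,"tz": 0,"rx": 0,"ry": 0,"rz": 0,"jaw": -1},{"tx": 0,"ty": 0,"tz": 0,"rx": 0,"ry": 0,"rz": 0,"jaw": -1},{"tx": 0,"ty": 0,"tz": 0,"rx": 0,"ry": 0,"rz": 0,"jaw": -1},{"tx": 0,"ty": 0,"tz": 0,"rx": 0,"ry": 0,"rz": 0,"jaw": -1},{"tx": 0,"ty": 0,"tz": 0,"rx": 0,"ry": 0,"rz": 0,"jaw": -1},{"tx": 0,"ty": 0,"tz": 0,"rx": 0,"ry": 0,"rz": 0,"jaw": -1}])

```text
time_s: 3.35
position: [0.5611, 0.2233, 0.0469]
tool_rot: [[-0.811, 0.585, 0.006], [0.585, 0.811, 0.002], [-0.004, 0.006, -1.0]]
ft_force: [-1.7, 0.3, 4.9]
grip_width: 0.0094
```

Call:
apply_moves(grip_force=60, plan=[{"tx": 0,"ty": 0,"tz": 0,"rx": 0,"ry": 0,"rz": 0,"jaw": -1},{"tx": 0,"ty": 0,"tz": 0,"rx": 0,"ry": 0,"rz": 0,"jaw": -1},{"tx": 0,"ty": 0,"tz": 30,"rx": 0,"ry": 0,"rz": 0,"jaw": -1},{"tx": 0,"ty": 0,"tz": 80,"rx": 0,"ry": 0,"rz": 0,"jaw": -1},{"tx": 0,"ty": 0,"tz": 125,"rx": 0,"ry": 0,"rz": 0,"jaw": -1},{"tx": 0,"ty": 0,"tz": 125,"rx": 0,"ry": 0,"rz": 0,"jaw": -1}])

```text
time_s: 3.95
position: [0.5634, 0.2239, 0.1779]
tool_rot: [[-0.811, 0.584, 0.017], [0.585, 0.811, 0.004], [-0.012, 0.014, -1.0]]
ft_force: [0.1, 0.2, -0.4]
grip_width: 0.0095
```

Run:
```python
from h import *
w=snap('wrist','w3.png'); s=env.observe(); print(s['time_s'],s['position'],s['q'],s['ft_force'],s['wrist_torque'])
print(s['tool_rot'])
```

```text
4.0 [0.56207357 0.22355478 0.17429502] [ 1.04585176e+01  2.94847385e+01  7.11311410e+01  7.06072710e-02
  7.86856280e+01 -4.37830194e+01] [ 0.32791822 -0.38608553 -2.13208925] [-0.0067154   0.04875475  0.017171  ]
[[-0.81130618  0.58450301  0.01176895]
 [ 0.5845726   0.81133428  0.00340123]
 [-0.00756052  0.00963924 -0.99992496]]
```

View pics/w3.png

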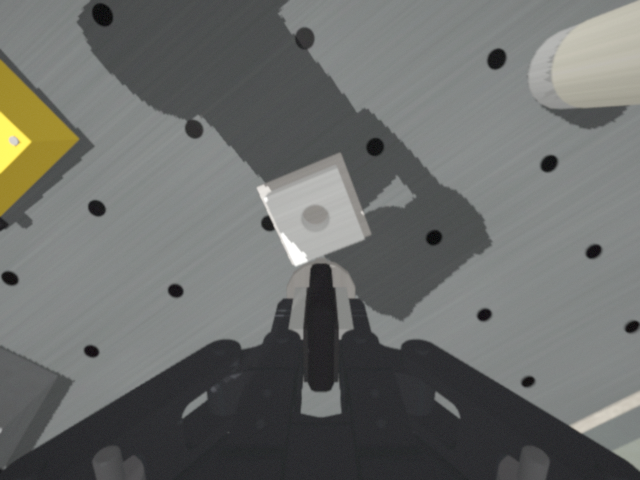

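Run:
```python
from h import *
w=snap('wrist')
im=w['image'][180:270,250:385,::-1]; cv2.imwrite('pics/w3c.png',cv2.resize(im,None,fx=5,fy=5,interpolation=cv2.INTER_CUBIC))
print(onz(w,[[315.3,217.3]],.032))
```

```text
[[0.55556335 0.22305077 0.032     ]]
```

View pics/w3c.png

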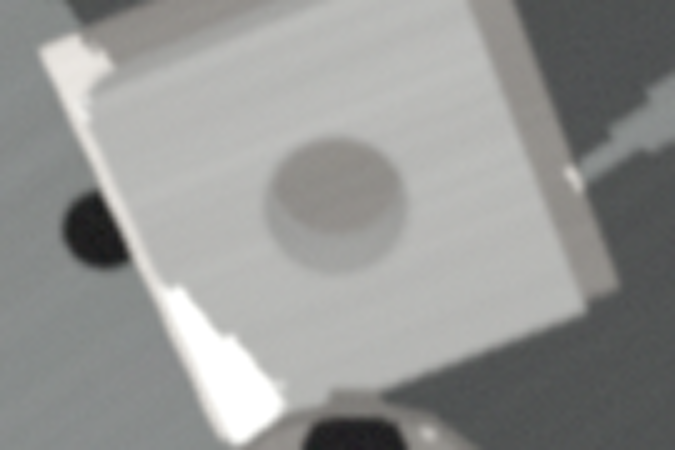

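Call:
apply_moves(plan=[{"tx": -6,"ty": -40,"tz": 5,"rx": 0,"ry": 0.012,"rz": 0.1,"jaw": -1},{"tx": -59,"ty": -431,"tz": 5,"rx": -0.003,"ry": 0.012,"rz": 0.9,"jaw": -1},{"tx": -59,"ty": -431,"tz": 5,"rx": -0.003,"ry": 0.012,"rz": 0.9,"jaw": -1},{"tx": -59,"ty": -431,"tz": 5,"rx": -0.003,"ry": 0.012,"rz": 0.9,"jaw": -1},{"tx": -59,"ty": -431,"tz": 5,"rx": -0.003,"ry": 0.012,"rz": 0.9,"jaw": -1},{"tx": -59,"ty": -431,"tz": 5,"rx": -0.003,"ry": 0.012,"rz": 0.9,"jaw": -1},{"tx": -59,"ty": -431,"tz": 5,"rx": -0.003,"ry": 0.012,"rz": 0.9,"jaw": -1},{"tx": -59,"ty": -431,"tz": 5,"rx": -0.003,"ry": 0.012,"rz": 0.9,"jaw": -1},{"tx": -59,"ty": -431,"tz": 5,"rx": -0.003,"ry": 0.012,"rz": 0.9,"jaw": -1},{"tx": -59,"ty": -431,"tz": 5,"rx": -0.003,"ry": 0.012,"rz": 0.9,"jaw": -1},{"tx": -59,"ty": -431,"tz": 5,"rx": -0.003,"ry": 0.012,"rz": 0.9,"jaw": -1},{"tx": -59,"ty": -431,"tz": 5,"rx": -0.003,"ry": 0.012,"rz": 0.9,"jaw": -1}])

```text
time_s: 5.25
position: [0.5018, -0.2066, 0.1757]
tool_rot: [[-0.962, -0.272, -0.009], [-0.272, 0.962, 0.001], [0.008, 0.004, -1.0]]
ft_force: [0.2, -0.5, -0.4]
grip_width: 0.0093
```

Run:
```python
from h import *
w=snap('wrist','w4.png'); s=env.observe(); print(s['time_s'],s['position'],s['q'],s['ft_force'])
print(s['tool_rot'])
print(w['world_from_camera'])
```

```text
5.3 [ 0.50197658 -0.20619518  0.17606383] [ -34.72566925   23.94497139   80.53081677   -0.23389367   75.94165854
 -140.51811171] [ 0.9148704   0.70032272 -0.68017228]
[[-9.61947948e-01 -2.73108426e-01 -8.24218992e-03]
 [-2.73124686e-01  9.61978225e-01  8.94535283e-04]
 [ 7.68450211e-03  3.11164192e-03 -9.99965632e-01]]
[[-0.27233017 -0.92039097 -0.28056504  0.42822001]
 [ 0.9621964  -0.25934549 -0.08317451 -0.22859102]
 [ 0.00378979 -0.2926096   0.95622448  0.31958379]
 [ 0.          0.          0.          1.        ]]
```

View pics/w4.png

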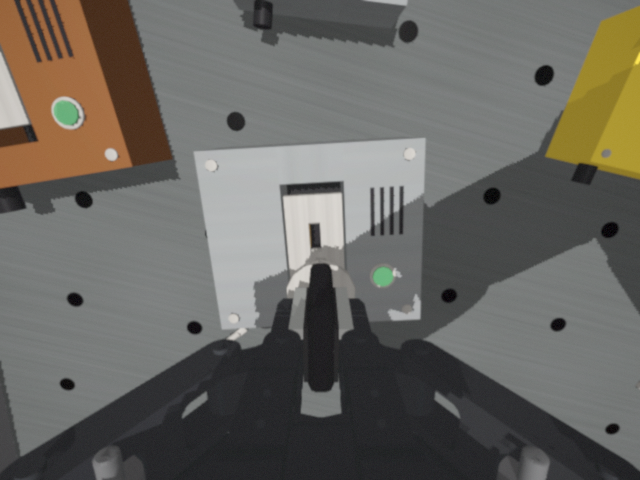

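Run:
```python
from h import *
im=cv2.imread('pics/w4.png'); c=im[120:340,180:440]
cv2.imwrite('pics/w4c.png',cv2.resize(c,None,fx=3,fy=2.7,interpolation=cv2.INTER_CUBIC))
c=im[170:290,270:360]
cv2.imwrite('pics/w4d.png',cv2.resize(c,None,fx=5,fy=5,interpolation=cv2.INTER_CUBIC))
```

```text
(no output)
```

View pics/w4c.png

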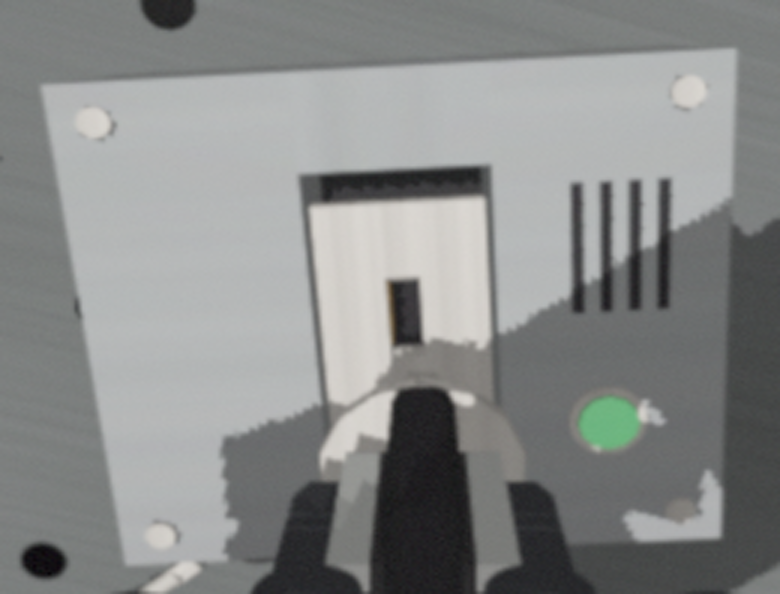

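View pics/w4d.png

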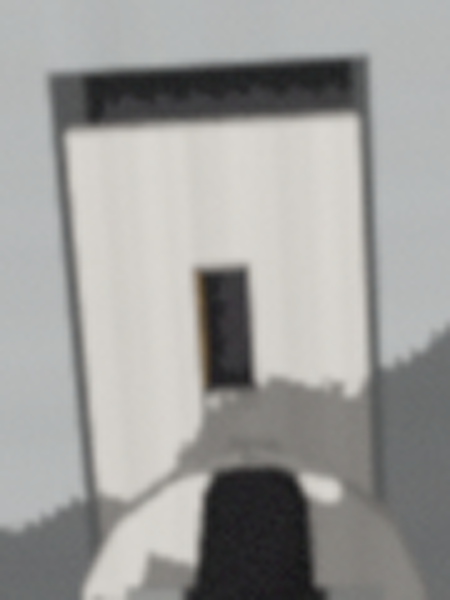

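Run:
```python
from h import *
w=snap('wrist')
f=lambda p:np.array(p,float)/[3,2.7]+[180,120]-[.33,.31]
g=lambda p:np.array(p,float)/5+[270,170]-.4
B=onz(w,f([[42,86],[738,48],[722,538],[126,566]]),.07)
print(B, 'c',B.mean(0)); print([np.linalg.norm(B[i]-B[i-1]) for i in range(4)])
ang=lambda v:np.degrees(np.arctan2(v[1],v[0]))
print('yaw x', ang(B[3]-B[0]),ang(B[2]-B[1]),'y',ang(B[0]-B[1])-90,ang(B[3]-B[2])-90)
S=onz(w,f([[94,123],[689,91],[682,510],[162,535]]),.07); print('screws',S.mean(0))
H=onz(w,g([[196,268],[246,266],[253,387],[206,388]]),.07); print('hole',H,H.mean(0),[np.linalg.norm(H[i]-H[i-1]) for i in range(4)])
print('hole yaw',ang(H[3]-H[0]),ang(H[2]-H[1]))
W=onz(w,g([[50,75],[366,56]]),.07);P=onz(w,g([[64,128],[358,112]]),.07);print('win',W,P,np.linalg.norm(W[0]-W[1]),np.linalg.norm(P[0]-P[1]), ang(W[0]-W[1])-90,ang(P[0]-P[1])-90)
s=env.observe();R=s['tool_rot'];print(s['position'],ang(R[:,0]),R[:,2])
for off in (-.0389,): 
    tip=s['position']+R[:,2]*-off; print('tip',tip,proj(w,tip))
# collar measured in img: expected centre top at tip+29mm
col=s['position']+R[:,2]*(.0389-.029); print('collar proj',proj(w,col))
```

```text
[[ 0.46493009 -0.30856427  0.07      ]
 [ 0.41199227 -0.15672262  0.07      ]
 [ 0.54503788 -0.11042596  0.07      ]
 [ 0.5978713  -0.26271495  0.07      ]] c [ 0.50495788 -0.20960695  0.07      ]
[np.float64(0.140625476127828), np.float64(0.16080515118543065), np.float64(0.14087055837043666), np.float64(0.1611933882189223)]
yaw x 19.02850131041336 19.186665733692603 y -160.77948691078979 -160.8668727519621
screws [ 0.50502026 -0.20964922  0.07      ]
hole [[ 0.49265698 -0.21807666  0.07      ]
 [ 0.4903446  -0.21103746  0.07      ]
 [ 0.50821509 -0.20488608  0.07      ]
 [ 0.51030431 -0.21168081  0.07      ]] [ 0.50038024 -0.21142025  0.07      ] [np.float64(0.01877059482826377), np.float64(0.007409275552216865), np.float64(0.018899577112089682), np.float64(0.007108671199475834)]
hole yaw 19.92182624486378 18.99450124696756
win [[ 0.47085846 -0.24570468  0.07      ]
 [ 0.45591072 -0.20296299  0.07      ]] [[ 0.477728   -0.24192703  0.07      ]
 [ 0.46390796 -0.20173076  0.07      ]] 0.045280092571058486 0.04250568723921701 -160.72409921655492 -161.02630974387915
[ 0.50212046 -0.20600854  0.17635047] -164.11244034504455 [-7.80020458e-03  5.23619080e-04 -9.99969441e-01]
tip [ 0.50181703 -0.20598817  0.13745166] [[321.6819045  273.83085057]]
collar proj [[321.90022697 297.48710753]]
```

Run:
```python
from h import *
w=snap('wrist'); s=env.observe();R=s['tool_rot'];p=s['position']
a=np.linspace(0,2*np.pi,361)
for dx in (-.002,0,.002,.004):
  for z in (.029,.024):
    c=p+R[:,2]*(.0389-z)+R[:,0]*dx
    q=proj(w,c+.017*(np.outer(np.cos(a),R[:,0])+np.outer(np.sin(a),R[:,1])))
    print(dx,z,'top row',q[:,1].min(),'left',q[q[:,0].argmin()],'right',q[q[:,0].argmax()])
```

```text
-0.002 0.029 top row 268.53967802063863 left [286.64558943 299.82365989] right [356.41113354 299.81454979]
-0.002 0.024 top row 264.6179081446071 left [287.56992713 295.15326414] right [355.42442859 295.14476746]
0 0.029 top row 264.60084175187615 left [286.52699672 296.10699522] right [356.5372444  296.09817353]
0 0.024 top row 260.77655214476516 left [287.45764222 291.5229944 ] right [355.54381852 291.5147741 ]
0.002 0.029 top row 260.6333377338648 left [286.40747832 292.36430796] right [356.66433897 292.35577849]
0.002 0.024 top row 256.90799804814344 left [287.34450366 287.86797397] right [355.66411551 287.8600336 ]
0.004 0.029 top row 256.63681571774407 left [286.28702247 288.59529366] right [356.79242976 288.58706026]
0.004 0.024 top row 253.01192247769015 left [287.23050085 284.18792072] right [355.78533079 284.1802639 ]
```

Run:
```python
from h import *
im=cv2.imread('pics/w4.png'); c=im[245:305,275:365]
cv2.imwrite('pics/w4e.png',cv2.resize(c,None,fx=8,fy=8,interpolation=cv2.INTER_CUBIC))
print(im[252:275,334].sum(1)//3, im[252:275,318].sum(1)//3)
```

```text
[128 128 128 128 128 128 126 126 126 126 127 129 140 170 200 208 206 195
 162 134 129 128 128] [127 128 129 127 126 122 115 115 121 123 120  84  47  37  36  32  36  36
  34  33  33  32  34]
```

View pics/w4e.png

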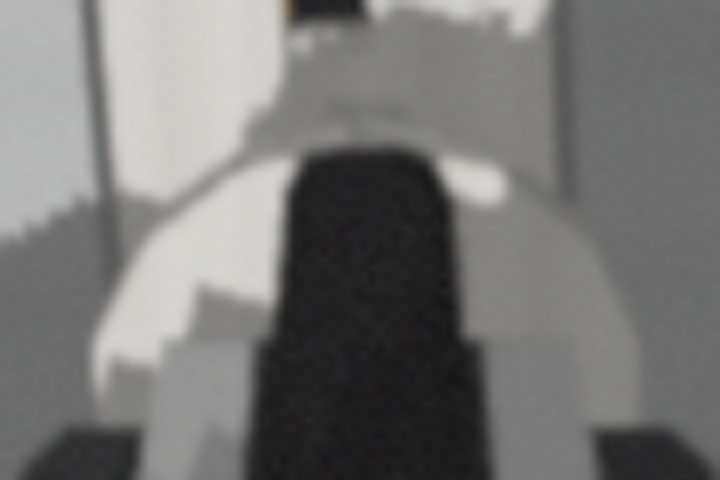

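Call:
apply_moves(plan=[{"tx": -1.7,"ty": -5.4,"tz": -25,"rx": 0,"ry": -0.008,"rz": 0.056,"jaw": -1},{"tx": -1.7,"ty": -5.4,"tz": -50,"rx": 0,"ry": -0.008,"rz": 0.056,"jaw": -1},{"tx": -1.7,"ty": -5.4,"tz": -54,"rx": 0,"ry": -0.008,"rz": 0.056,"jaw": -1},{"tx": -1.7,"ty": -5.4,"tz": -54,"rx": 0,"ry": -0.008,"rz": 0.056,"jaw": -1},{"tx": -1.7,"ty": -5.4,"tz": -54,"rx": 0,"ry": -0.008,"rz": 0.056,"jaw": -1}])

```text
time_s: 5.9
position: [0.5012, -0.2113, 0.1238]
tool_rot: [[-0.945, -0.328, 0.002], [-0.328, 0.945, -0.001], [-0.002, -0.002, -1.0]]
ft_force: [0.4, -0.9, -0.2]
grip_width: 0.0091
```

```bash
cat >> h.py <<'E'
WC=np.array([0.5050,-0.2096,0.07]); YAW=np.radians(19.1)
EX=np.array([np.cos(YAW),np.sin(YAW),0]); EY=np.array([-EX[1],EX[0],0])
def rep(off=.0389):
    s=env.observe();R=s['tool_rot'];tip=s['position']+R[:,2]*off; d=tip-WC
    print('t',round(s['time_s'],2),'tcp',s['position'].round(4),'tip in win (mm): x %.2f y %.2f z %.2f'%(d@EX*1e3,d@EY*1e3,d[2]*1e3),'yaw err deg %.2f'%((np.degrees(np.arctan2(R[1,0],R[0,0]))-19.1+90)%180-90),'zax',R[:2,2].round(4),'F',s['ft_force'].round(2),'M',s['wrist_torque'].round(3),'w %.4f'%s['grip_width'],'q6 %.1f'%s['q'][5])
E
python3 - <<'E'
from h import *
w=snap('wrist','w5.png'); snap('side','s5.png'); rep()
im=w['image'][200:320,250:390,::-1]; cv2.imwrite('pics/w5c.png',cv2.resize(im,None,fx=5,fy=5,interpolation=cv2.INTER_CUBIC))
E
```

```text
t 6.0 tcp [ 0.5011 -0.2115  0.1238] tip in win (mm): x -4.25 y -0.63 z 14.90 yaw err deg 0.03 zax [ 0.0024 -0.0013] F [ 0.33 -0.03 -1.28] M [-0.018  0.021 -0.02 ] w 0.0095 q6 -144.5
```

View pics/w5c.png

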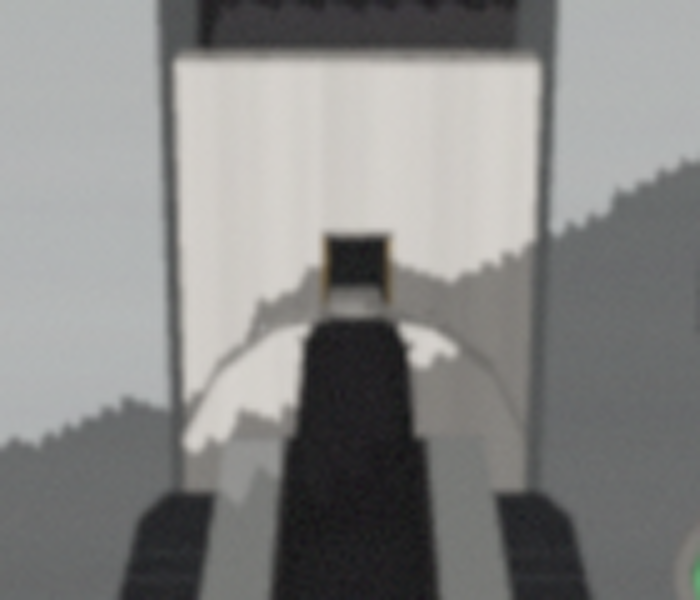

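Run:
```python
from h import *
w=snap('wrist'); rep()
far=onz(w,[[250+357/5,200+234/5]],.07)[0]; d=far-WC; print('far end win x',d@EX*1e3,d@EY*1e3)
s=env.observe(); R=s['tool_rot']
# tip blade front edge: predicted pixel
tip=s['position']+R[:,2]*.0389; 
for dx in(.008,.009,.01): print(proj(w,tip+R[:,0]*dx), 'observed tip front-bottom edge', )
pl=onz(w,[[250+357/5,200+60/5]],.07)[0]-WC; print('plate edge x',pl@EX*1e3,'-> centre',pl@EX*1e3+32)
wn=onz(w,[[250+357/5,200-0/5]],.07)[0]-WC; print(wn@EX*1e3)
cv2.imwrite('pics/w5d.png',cv2.resize(w['image'][120:260,240:400,::-1],None,fx=5,fy=4,interpolation=cv2.INTER_CUBIC))
```

```text
t 6.05 tcp [ 0.501  -0.2116  0.1236] tip in win (mm): x -4.38 y -0.60 z 14.75 yaw err deg 0.02 zax [ 0.0022 -0.0012] F [ 0.43  0.16 -0.68] M [ 0.041 -0.027 -0.01 ] w 0.0097 q6 -144.5
far end win x -15.01999142373217 -0.6252081354215916
[[321.43777349 259.80621105]] observed tip front-bottom edge
[[321.4400177  258.13111171]] observed tip front-bottom edge
[[321.44226929 256.45086234]] observed tip front-bottom edge
plate edge x -36.31328899105238 -> centre -4.3132889910523815
-43.35205768391088
```

View pics/w5d.png

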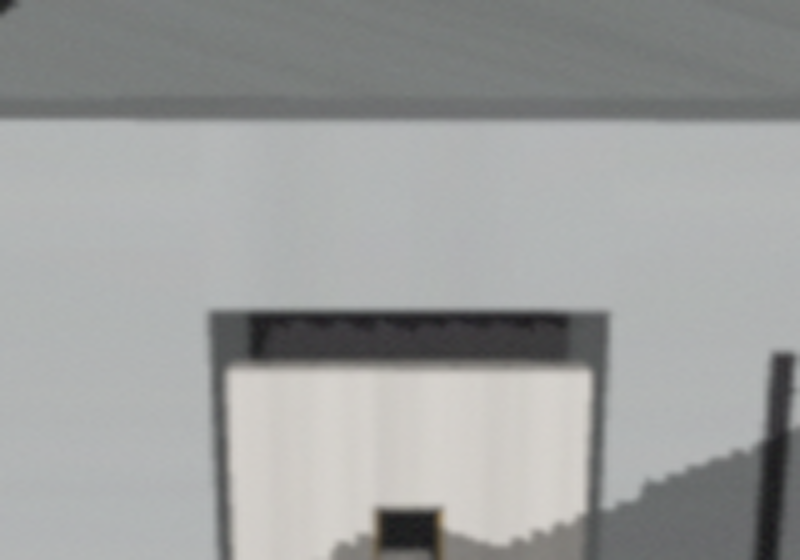

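The tip sits centred over the keyhole: blade columns 327–388 against hole columns 322–392 in the 5x crop. I'll lower it gently, watching the force.

Call:
apply_moves(plan=[{"tx": 0,"ty": 0,"tz": -12,"rx": 0,"ry": 0,"rz": 0,"jaw": -1},{"tx": 0,"ty": 0,"tz": -12,"rx": 0,"ry": 0,"rz": 0,"jaw": -1},{"tx": 0,"ty": 0,"tz": -14,"rx": 0,"ry": 0,"rz": 0,"jaw": -1},{"tx": 0,"ty": 0,"tz": -15,"rx": 0,"ry": 0,"rz": 0,"jaw": -1},{"tx": 0,"ty": 0,"tz": -16,"rx": 0,"ry": 0,"rz": 0,"jaw": -1}])

```text
time_s: 6.55
position: [0.501, -0.2116, 0.1076]
tool_rot: [[-0.945, -0.328, 0.002], [-0.328, 0.945, -0.001], [-0.002, -0.002, -1.0]]
ft_force: [0.5, 1.0, -1.4]
grip_width: 0.0093
```

```bash
python3 -c "
from h import *
rep()"
```

```text
t 6.55 tcp [ 0.501  -0.2116  0.1076] tip in win (mm): x -4.37 y -0.67 z -1.31 yaw err deg 0.02 zax [ 0.0022 -0.0012] F [ 0.49  0.97 -1.38] M [ 0.011 -0.007 -0.048] w 0.0093 q6 -144.5
```

No contact force yet, and the tip reads 1.3 mm below the plate. I'll continue in small steps.

Call:
apply_moves(plan=[{"tx": 0,"ty": 0,"tz": -1.5,"rx": 0,"ry": 0,"rz": 0,"jaw": -1},{"tx": 0,"ty": 0,"tz": -3,"rx": 0,"ry": 0,"rz": 0,"jaw": -1},{"tx": 0,"ty": 0,"tz": -4,"rx": 0,"ry": 0,"rz": 0,"jaw": -1}])

```text
time_s: 6.85
position: [0.5013, -0.2116, 0.1036]
tool_rot: [[-0.945, -0.328, 0.003], [-0.328, 0.945, -0.001], [-0.002, -0.002, -1.0]]
ft_force: [2.0, 1.0, 0.0]
grip_width: 0.0094
```

```bash
python3 -c "
from h import *
rep()"
```

```text
t 6.85 tcp [ 0.5013 -0.2116  0.1036] tip in win (mm): x -4.07 y -0.80 z -5.27 yaw err deg 0.02 zax [ 0.003  -0.0014] F [1.97 0.96 0.  ] M [ 0.108 -0.308  0.001] w 0.0094 q6 -144.5
```

Call:
apply_moves(plan=[{"tx": -0.3,"ty": 0,"tz": -2,"rx": 0,"ry": 0,"rz": 0,"jaw": -1},{"tx": -0.3,"ty": 0,"tz": -4,"rx": 0,"ry": 0,"rz": 0,"jaw": -1},{"tx": -0.3,"ty": 0,"tz": -6,"rx": 0,"ry": 0,"rz": 0,"jaw": -1},{"tx": -0.3,"ty": 0,"tz": -6,"rx": 0,"ry": 0,"rz": 0,"jaw": -1}])

```text
time_s: 7.25
position: [0.5009, -0.2116, 0.0973]
tool_rot: [[-0.945, -0.327, 0.003], [-0.327, 0.945, -0.001], [-0.002, -0.002, -1.0]]
ft_force: [1.1, 0.3, -1.1]
grip_width: 0.0092
```

```bash
python3 -c "
from h import *
rep()"
```

```text
t 7.25 tcp [ 0.5009 -0.2116  0.0973] tip in win (mm): x -4.48 y -0.59 z -11.63 yaw err deg 0.02 zax [ 0.0026 -0.0011] F [ 1.14  0.34 -1.1 ] M [ 0.11  -0.263  0.026] w 0.0092 q6 -144.5
```

Call:
apply_moves(plan=[{"tx": 0,"ty": 0,"tz": -2,"rx": 0,"ry": 0,"rz": 0,"jaw": -1},{"tx": 0,"ty": 0,"tz": -4,"rx": 0,"ry": 0,"rz": 0,"jaw": -1},{"tx": 0,"ty": 0,"tz": -6,"rx": 0,"ry": 0,"rz": 0,"jaw": -1},{"tx": 0,"ty": 0,"tz": -8,"rx": 0,"ry": 0,"rz": 0,"jaw": -1},{"tx": 0,"ty": 0,"tz": -8,"rx": 0,"ry": 0,"rz": 0,"jaw": -1}])

```text
time_s: 7.75
position: [0.5005, -0.2115, 0.0888]
tool_rot: [[-0.945, -0.328, 0.001], [-0.328, 0.945, -0.001], [-0.001, -0.001, -1.0]]
ft_force: [-0.3, -0.7, -1.0]
grip_width: 0.0095
```

```bash
python3 -c "
from h import *
rep()"
```

```text
t 7.75 tcp [ 0.5005 -0.2115  0.0888] tip in win (mm): x -4.84 y -0.32 z -20.08 yaw err deg 0.02 zax [ 0.0013 -0.0006] F [-0.28 -0.66 -1.03] M [ 0.045 -0.012 -0.065] w 0.0095 q6 -144.5
```

Call:
apply_moves(plan=[{"tx": 0,"ty": 0,"tz": -1,"rx": 0,"ry": 0,"rz": 0,"jaw": -1},{"tx": 0,"ty": 0,"tz": -2,"rx": 0,"ry": 0,"rz": 0,"jaw": -1},{"tx": 0,"ty": 0,"tz": -3,"rx": 0,"ry": 0,"rz": 0,"jaw": -1}])

```text
time_s: 8.05
position: [0.5004, -0.2115, 0.0857]
tool_rot: [[-0.945, -0.328, 0.001], [-0.328, 0.945, -0.001], [-0.001, -0.001, -1.0]]
ft_force: [-0.7, 0.1, -0.9]
grip_width: 0.0094
```

```bash
python3 -c "
from h import *
rep()"
```

```text
t 8.05 tcp [ 0.5004 -0.2115  0.0857] tip in win (mm): x -4.93 y -0.29 z -23.19 yaw err deg 0.02 zax [ 0.0011 -0.0006] F [-0.67  0.12 -0.92] M [ 0.041 -0.022  0.017] w 0.0094 q6 -144.5
```

Call:
apply_moves(plan=[{"tx": 0,"ty": 0,"tz": -0.5,"rx": 0,"ry": 0,"rz": 0,"jaw": -1},{"tx": 0,"ty": 0,"tz": -1,"rx": 0,"ry": 0,"rz": 0,"jaw": -1},{"tx": 0,"ty": 0,"tz": -1.5,"rx": 0,"ry": 0,"rz": 0,"jaw": -1}])

```text
time_s: 8.35
position: [0.5005, -0.2115, 0.0848]
tool_rot: [[-0.945, -0.328, 0.002], [-0.328, 0.945, -0.001], [-0.001, -0.001, -1.0]]
ft_force: [-2.2, 2.5, 8.7]
grip_width: 0.0093
```

```bash
python3 -c "
from h import *
rep()"
```

```text
t 8.35 tcp [ 0.5005 -0.2115  0.0848] tip in win (mm): x -4.83 y -0.33 z -24.10 yaw err deg 0.02 zax [ 0.0016 -0.0008] F [-2.19  2.45  8.65] M [0.4   0.402 0.036] w 0.0093 q6 -144.5
```

The collar is seated: tip at −24.1 mm with 8.7 N upward. I'll ease off slightly and start turning clockwise.

Call:
apply_moves(plan=[{"tx": 0,"ty": 0,"tz": 0.3,"rx": 0,"ry": 0,"rz": 0,"jaw": -1},{"tx": 0,"ty": 0,"tz": 0.3,"rx": 0,"ry": 0,"rz": -0.06,"jaw": -1},{"tx": 0,"ty": 0,"tz": 0.3,"rx": 0,"ry": 0,"rz": -0.12,"jaw": -1},{"tx": 0,"ty": 0,"tz": 0.3,"rx": 0,"ry": 0,"rz": -0.18,"jaw": -1},{"tx": 0,"ty": 0,"tz": 0.3,"rx": 0,"ry": 0,"rz": -0.24,"jaw": -1},{"tx": 0,"ty": 0,"tz": 0.3,"rx": 0,"ry": 0,"rz": -0.3,"jaw": -1}])

```text
time_s: 8.95
position: [0.5004, -0.2113, 0.085]
tool_rot: [[-1.0, -0.031, 0.001], [-0.031, 1.0, -0.001], [-0.001, -0.001, -1.0]]
ft_force: [-0.3, 0.4, 0.3]
grip_width: 0.0096
```

```bash
python3 -c "
from h import *
rep()"
```

```text
t 8.95 tcp [ 0.5004 -0.2113  0.085 ] tip in win (mm): x -4.83 y -0.15 z -23.90 yaw err deg -17.30 zax [ 0.0011 -0.0009] F [-0.29  0.43  0.31] M [ 0.191 -0.016  0.071] w 0.0096 q6 -127.2
```

Call:
apply_moves(plan=[{"tx": 0,"ty": 0,"tz": 0,"rx": 0,"ry": 0,"rz": -0.08,"jaw": -1},{"tx": 0,"ty": 0,"tz": 0,"rx": 0,"ry": 0,"rz": -0.16,"jaw": -1},{"tx": 0,"ty": 0,"tz": 0,"rx": 0,"ry": 0,"rz": -0.24,"jaw": -1},{"tx": 0,"ty": 0,"tz": 0,"rx": 0,"ry": 0,"rz": -0.32,"jaw": -1},{"tx": 0,"ty": 0,"tz": 0,"rx": 0,"ry": 0,"rz": -0.4,"jaw": -1}])

```text
time_s: 9.45
position: [0.5005, -0.2108, 0.085]
tool_rot: [[-0.932, 0.363, 0.001], [0.363, 0.932, -0.0], [-0.001, -0.0, -1.0]]
ft_force: [-0.5, 1.7, 0.4]
grip_width: 0.0092
```

```bash
python3 -c "
from h import *
rep()"
```

```text
t 9.45 tcp [ 0.5005 -0.2108  0.085 ] tip in win (mm): x -4.67 y 0.28 z -23.92 yaw err deg -40.40 zax [ 0.0007 -0.0004] F [-0.54  1.74  0.4 ] M [ 0.493 -0.154  0.054] w 0.0092 q6 -104.0
```

Call:
apply_moves(plan=[{"tx": 0,"ty": 0,"tz": 0,"rx": 0,"ry": 0,"rz": -0.08,"jaw": -1},{"tx": 0,"ty": 0,"tz": 0,"rx": 0,"ry": 0,"rz": -0.16,"jaw": -1},{"tx": 0,"ty": 0,"tz": 0,"rx": 0,"ry": 0,"rz": -0.24,"jaw": -1},{"tx": 0,"ty": 0,"tz": 0,"rx": 0,"ry": 0,"rz": -0.32,"jaw": -1},{"tx": 0,"ty": 0,"tz": 0,"rx": 0,"ry": 0,"rz": -0.4,"jaw": -1}])

```text
time_s: 9.95
position: [0.5006, -0.2104, 0.085]
tool_rot: [[-0.714, 0.7, 0.001], [0.7, 0.714, 0.0], [-0.0, 0.001, -1.0]]
ft_force: [0.4, 2.8, -0.2]
grip_width: 0.0093
```

```bash
python3 -c "
from h import *
rep()"
```

```text
t 9.95 tcp [ 0.5006 -0.2104  0.085 ] tip in win (mm): x -4.37 y 0.67 z -23.91 yaw err deg -63.50 zax [0.0008 0.0002] F [ 0.42  2.8  -0.21] M [ 0.485 -0.143  0.046] w 0.0093 q6 -80.9
```

Call:
apply_moves(plan=[{"tx": 0,"ty": 0,"tz": 0,"rx": 0,"ry": 0,"rz": -0.05,"jaw": -1},{"tx": 0,"ty": 0,"tz": 0,"rx": 0,"ry": 0,"rz": -0.1,"jaw": -1},{"tx": 0,"ty": 0,"tz": 0,"rx": 0,"ry": 0,"rz": -0.15,"jaw": -1},{"tx": 0,"ty": 0,"tz": 0,"rx": 0,"ry": 0,"rz": -0.18,"jaw": -1}])

```text
time_s: 10.35
position: [0.5008, -0.2102, 0.085]
tool_rot: [[-0.576, 0.817, 0.001], [0.817, 0.576, 0.0], [-0.0, 0.001, -1.0]]
ft_force: [0.3, 1.4, 0.1]
grip_width: 0.0094
```

```bash
python3 -c "
from h import *
rep()"
```

```text
t 10.35 tcp [ 0.5008 -0.2102  0.085 ] tip in win (mm): x -4.12 y 0.86 z -23.90 yaw err deg -73.91 zax [0.0012 0.0004] F [0.31 1.44 0.11] M [ 0.245 -0.142  0.04 ] w 0.0094 q6 -70.5
```

Call:
apply_moves(plan=[{"tx": 0,"ty": 0,"tz": 0,"rx": 0,"ry": 0,"rz": -0.03,"jaw": -1},{"tx": 0,"ty": 0,"tz": 0,"rx": 0,"ry": 0,"rz": -0.06,"jaw": -1},{"tx": 0,"ty": 0,"tz": 0,"rx": 0,"ry": 0,"rz": -0.08,"jaw": -1}])

```text
time_s: 10.65
position: [0.5009, -0.2101, 0.085]
tool_rot: [[-0.508, 0.861, 0.001], [0.861, 0.508, 0.0], [-0.0, 0.001, -1.0]]
ft_force: [0.5, 0.6, 0.4]
grip_width: 0.0093
```

```bash
python3 -c "
from h import *
rep()"
```

```text
t 10.65 tcp [ 0.5009 -0.2101  0.085 ] tip in win (mm): x -4.02 y 0.89 z -23.88 yaw err deg -78.55 zax [0.0014 0.0004] F [0.51 0.59 0.41] M [ 0.166 -0.05   0.035] w 0.0093 q6 -65.9
```

Call:
apply_moves(plan=[{"tx": 0,"ty": 0,"tz": 0,"rx": 0,"ry": 0,"rz": -0.02,"jaw": -1},{"tx": 0,"ty": 0,"tz": 0,"rx": 0,"ry": 0,"rz": -0.04,"jaw": -1}])

```text
time_s: 10.85
position: [0.5009, -0.2101, 0.085]
tool_rot: [[-0.473, 0.881, 0.001], [0.881, 0.473, 0.0], [-0.0, 0.001, -1.0]]
ft_force: [0.5, 0.7, -0.1]
grip_width: 0.0096
```

```bash
python3 -c "
from h import *
rep()"
```

```text
t 10.85 tcp [ 0.5009 -0.2101  0.085 ] tip in win (mm): x -4.01 y 0.91 z -23.92 yaw err deg -80.90 zax [0.0014 0.0003] F [ 0.46  0.73 -0.12] M [0.132 0.004 0.209] w 0.0096 q6 -63.5
```

Torque jumped from 0.04 to 0.21 N m at a tool turn of 1.41 rad, so the stop is felt. I'll hold briefly and check.

Call:
apply_moves(plan=[{"tx": 0,"ty": 0,"tz": 0,"rx": 0,"ry": 0,"rz": -0.01,"jaw": -1},{"tx": 0,"ty": 0,"tz": 0,"rx": 0,"ry": 0,"rz": -0.01,"jaw": -1},{"tx": 0,"ty": 0,"tz": 0,"rx": 0,"ry": 0,"rz": -0.01,"jaw": -1}])

```text
time_s: 11.15
position: [0.5009, -0.2101, 0.085]
tool_rot: [[-0.464, 0.886, 0.001], [0.886, 0.464, 0.0], [-0.001, 0.001, -1.0]]
ft_force: [0.9, 0.4, -0.7]
grip_width: 0.0091
```

```bash
python3 -c "
from h import *
rep()"
```

```text
t 11.15 tcp [ 0.5009 -0.2101  0.085 ] tip in win (mm): x -4.00 y 0.86 z -23.90 yaw err deg -81.46 zax [0.0015 0.0002] F [ 0.93  0.38 -0.7 ] M [ 0.105 -0.105  0.183] w 0.0091 q6 -62.9
```

Call:
apply_moves(plan=[{"tx": 0,"ty": 0,"tz": 0,"rx": 0,"ry": 0,"rz": -0.02,"jaw": -1},{"tx": 0,"ty": 0,"tz": 0,"rx": 0,"ry": 0,"rz": -0.02,"jaw": -1}])

```text
time_s: 11.35
position: [0.5009, -0.2101, 0.085]
tool_rot: [[-0.446, 0.895, 0.001], [0.895, 0.446, 0.0], [-0.001, 0.001, -1.0]]
ft_force: [0.5, 0.6, -0.1]
grip_width: 0.0095
```

```bash
python3 -c "
from h import *
rep()"
```

```text
t 11.35 tcp [ 0.5009 -0.2101  0.085 ] tip in win (mm): x -3.99 y 0.88 z -23.92 yaw err deg -82.64 zax [0.0014 0.0001] F [ 0.51  0.59 -0.13] M [ 0.094 -0.039  0.358] w 0.0095 q6 -61.8
```

The stop is confirmed at 0.36 N m with 1.44 rad of tool turn. I'll turn back along the same path.

Call:
apply_moves(plan=[{"tx": 0,"ty": 0,"tz": 0,"rx": 0,"ry": 0,"rz": 0.08,"jaw": -1},{"tx": 0,"ty": -0.1,"tz": 0,"rx": 0,"ry": 0,"rz": 0.16,"jaw": -1},{"tx": -0.1,"ty": -0.1,"tz": 0,"rx": 0,"ry": 0,"rz": 0.24,"jaw": -1},{"tx": -0.2,"ty": -0.2,"tz": 0,"rx": 0,"ry": 0,"rz": 0.32,"jaw": -1},{"tx": -0.2,"ty": -0.3,"tz": 0,"rx": 0,"ry": 0,"rz": 0.4,"jaw": -1},{"tx": -0.3,"ty": -0.4,"tz": 0,"rx": 0,"ry": 0,"rz": 0.48,"jaw": -1},{"tx": -0.3,"ty": -0.5,"tz": 0,"rx": 0,"ry": 0,"rz": 0.56,"jaw": -1},{"tx": -0.3,"ty": -0.6,"tz": 0,"rx": 0,"ry": 0,"rz": 0.64,"jaw": -1}])

```text
time_s: 12.15
position: [0.5005, -0.2103, 0.0849]
tool_rot: [[-0.893, 0.45, 0.001], [0.45, 0.893, 0.002], [0.0, 0.002, -1.0]]
ft_force: [-0.4, 1.9, 0.0]
grip_width: 0.0094
```

```bash
python3 -c "
from h import *
rep()"
```

```text
t 12.15 tcp [ 0.5005 -0.2103  0.0849] tip in win (mm): x -4.45 y 0.84 z -23.99 yaw err deg -45.82 zax [0.0009 0.0019] F [-0.4   1.92  0.02] M [ 0.39  -0.021 -0.103] w 0.0094 q6 -98.7
```

Call:
apply_moves(plan=[{"tx": 0,"ty": -0.1,"tz": 0,"rx": 0,"ry": 0,"rz": 0.08,"jaw": -1},{"tx": 0,"ty": -0.2,"tz": 0,"rx": 0,"ry": 0,"rz": 0.16,"jaw": -1},{"tx": 0,"ty": -0.3,"tz": 0,"rx": 0,"ry": 0,"rz": 0.24,"jaw": -1},{"tx": 0,"ty": -0.4,"tz": 0,"rx": 0,"ry": 0,"rz": 0.32,"jaw": -1},{"tx": 0,"ty": -0.5,"tz": 0,"rx": 0,"ry": 0,"rz": 0.4,"jaw": -1},{"tx": 0,"ty": -0.6,"tz": 0,"rx": 0,"ry": 0,"rz": 0.48,"jaw": -1},{"tx": 0,"ty": -0.7,"tz": 0,"rx": 0,"ry": 0,"rz": 0.56,"jaw": -1},{"tx": 0,"ty": -0.8,"tz": 0,"rx": 0,"ry": 0,"rz": 0.64,"jaw": -1},{"tx": 0,"ty": -0.9,"tz": 0,"rx": 0,"ry": 0,"rz": 0.72,"jaw": -1}])

```text
time_s: 13.05
position: [0.5003, -0.2112, 0.0849]
tool_rot: [[-0.967, -0.253, -0.001], [-0.253, 0.967, 0.002], [0.0, 0.002, -1.0]]
ft_force: [-0.9, 0.7, -0.4]
grip_width: 0.0098
```

```bash
python3 -c "
from h import *
rep()"
```

```text
t 13.05 tcp [ 0.5003 -0.2112  0.0849] tip in win (mm): x -4.99 y 0.13 z -23.98 yaw err deg -4.42 zax [-0.001   0.0023] F [-0.94  0.68 -0.41] M [ 0.074  0.178 -0.078] w 0.0098 q6 -140.1
```

Call:
apply_moves(plan=[{"tx": 0,"ty": -0.1,"tz": 0,"rx": 0,"ry": 0,"rz": 0.05,"jaw": -1},{"tx": 0,"ty": -0.2,"tz": 0,"rx": 0,"ry": 0,"rz": 0.1,"jaw": -1},{"tx": 0,"ty": -0.2,"tz": 0,"rx": 0,"ry": 0,"rz": 0.15,"jaw": -1},{"tx": 0,"ty": -0.2,"tz": 0,"rx": 0,"ry": 0,"rz": 0.18,"jaw": -1}])

```text
time_s: 13.45
position: [0.5003, -0.2114, 0.0849]
tool_rot: [[-0.906, -0.423, -0.001], [-0.423, 0.906, 0.002], [0.0, 0.003, -1.0]]
ft_force: [-0.5, 1.0, -0.5]
grip_width: 0.0093
```

```bash
python3 -c "
from h import *
rep()"
```

```text
t 13.45 tcp [ 0.5003 -0.2114  0.0849] tip in win (mm): x -5.11 y -0.10 z -24.00 yaw err deg 5.95 zax [-0.0014  0.0022] F [-0.45  0.97 -0.46] M [ 0.086 -0.037 -0.031] w 0.0093 q6 -150.5
```

Call:
apply_moves(plan=[{"tx": 0,"ty": 0,"tz": 0,"rx": 0,"ry": 0,"rz": 0.025,"jaw": -1},{"tx": 0,"ty": 0,"tz": 0,"rx": 0,"ry": 0,"rz": 0.05,"jaw": -1}])

```text
time_s: 13.65
position: [0.5003, -0.2115, 0.0849]
tool_rot: [[-0.883, -0.469, -0.001], [-0.469, 0.883, 0.002], [0.0, 0.002, -1.0]]
ft_force: [0.3, 1.4, 0.6]
grip_width: 0.0093
```

```bash
python3 -c "
from h import *
rep()"
```

```text
t 13.65 tcp [ 0.5003 -0.2115  0.0849] tip in win (mm): x -5.11 y -0.20 z -23.98 yaw err deg 8.88 zax [-0.0013  0.002 ] F [0.31 1.37 0.64] M [ 0.045 -0.053 -0.047] w 0.0093 q6 -153.4
```

Call:
apply_moves(plan=[{"tx": 0,"ty": 0,"tz": 0,"rx": 0,"ry": 0,"rz": 0.02,"jaw": -1},{"tx": 0,"ty": 0,"tz": 0,"rx": 0,"ry": 0,"rz": 0.035,"jaw": -1}])

```text
time_s: 13.85
position: [0.5003, -0.2115, 0.0849]
tool_rot: [[-0.866, -0.501, -0.001], [-0.501, 0.866, 0.002], [0.0, 0.003, -1.0]]
ft_force: [1.4, -0.4, 0.4]
grip_width: 0.0092
```

```bash
python3 -c "
from h import *
rep()"
```

```text
t 13.85 tcp [ 0.5003 -0.2115  0.0849] tip in win (mm): x -5.12 y -0.16 z -24.02 yaw err deg 10.94 zax [-0.0015  0.0021] F [ 1.42 -0.38  0.36] M [ 0.038 -0.014 -0.226] w 0.0092 q6 -155.5
```

The home stop is felt (−0.23 N m at 0.19 rad past home). I'll hold, then return to neutral yaw.

Call:
apply_moves(plan=[{"tx": 0,"ty": 0,"tz": 0,"rx": 0,"ry": 0,"rz": 0.005,"jaw": -1},{"tx": 0,"ty": 0,"tz": 0,"rx": 0,"ry": 0,"rz": 0.005,"jaw": -1},{"tx": 0,"ty": 0,"tz": 0,"rx": 0,"ry": 0,"rz": -0.06,"jaw": -1},{"tx": 0,"ty": 0,"tz": 0,"rx": 0,"ry": 0,"rz": -0.12,"jaw": -1},{"tx": 0,"ty": 0,"tz": 0,"rx": 0,"ry": 0,"rz": -0.185,"jaw": -1},{"tx": 0,"ty": 0,"tz": 0,"rx": 0,"ry": 0,"rz": -0.185,"jaw": -1}])

```text
time_s: 14.45
position: [0.5003, -0.2115, 0.0849]
tool_rot: [[-0.943, -0.332, -0.001], [-0.332, 0.943, 0.002], [0.0, 0.002, -1.0]]
ft_force: [0.8, 0.2, -0.6]
grip_width: 0.0093
```

```bash
python3 -c "
from h import *
rep()"
```

```text
t 14.45 tcp [ 0.5003 -0.2115  0.0849] tip in win (mm): x -5.12 y -0.19 z -24.01 yaw err deg 0.31 zax [-0.0011  0.0021] F [ 0.83  0.17 -0.58] M [-0.021  0.031 -0.038] w 0.0093 q6 -144.9
```

Now I'll draw it out slowly.

Call:
apply_moves(plan=[{"tx": 0,"ty": 0,"tz": 1.5,"rx": 0,"ry": 0,"rz": 0,"jaw": -1},{"tx": 0,"ty": 0,"tz": 4,"rx": 0,"ry": 0,"rz": 0,"jaw": -1},{"tx": 0,"ty": 0,"tz": 7,"rx": 0,"ry": 0,"rz": 0,"jaw": -1}])

```text
time_s: 14.75
position: [0.5002, -0.2114, 0.0918]
tool_rot: [[-0.943, -0.333, -0.001], [-0.333, 0.943, 0.003], [0.0, 0.003, -1.0]]
ft_force: [2.4, 0.9, -1.9]
grip_width: 0.0094
```

```bash
python3 -c "
from h import *
rep()"
```

```text
t 14.75 tcp [ 0.5002 -0.2114  0.0918] tip in win (mm): x -5.13 y -0.00 z -17.12 yaw err deg 0.35 zax [-0.0014  0.0027] F [ 2.4   0.95 -1.9 ] M [ 0.073 -0.277  0.009] w 0.0094 q6 -144.9
```

Call:
apply_moves(plan=[{"tx": 0.2,"ty": 0,"tz": 3,"rx": 0,"ry": 0,"rz": 0,"jaw": -1},{"tx": 0.2,"ty": 0,"tz": 7,"rx": 0,"ry": 0,"rz": 0,"jaw": -1},{"tx": 0.2,"ty": 0,"tz": 11,"rx": 0,"ry": 0,"rz": 0,"jaw": -1}])

```text
time_s: 15.05
position: [0.5005, -0.2114, 0.1033]
tool_rot: [[-0.943, -0.333, -0.001], [-0.333, 0.943, 0.002], [0.0, 0.003, -1.0]]
ft_force: [0.8, -0.7, -0.9]
grip_width: 0.0091
```

```bash
python3 -c "
from h import *
rep()"
```

```text
t 15.05 tcp [ 0.5005 -0.2114  0.1033] tip in win (mm): x -4.84 y -0.16 z -5.62 yaw err deg 0.36 zax [-0.001   0.0024] F [ 0.83 -0.67 -0.92] M [ 0.062 -0.162 -0.022] w 0.0091 q6 -144.9
```

Call:
apply_moves(plan=[{"tx": 0,"ty": 0,"tz": 10,"rx": 0,"ry": 0,"rz": 0,"jaw": -1},{"tx": 0,"ty": 0,"tz": 40,"rx": 0,"ry": 0,"rz": 0,"jaw": -1},{"tx": 0,"ty": 0,"tz": 72,"rx": 0,"ry": 0,"rz": 0,"jaw": -1},{"tx": 0,"ty": 0,"tz": 72,"rx": 0,"ry": 0,"rz": 0,"jaw": -1}])

```text
time_s: 15.45
position: [0.5019, -0.2124, 0.1801]
tool_rot: [[-0.943, -0.333, 0.006], [-0.333, 0.943, -0.003], [-0.005, -0.004, -1.0]]
ft_force: [0.6, -0.4, -0.6]
grip_width: 0.0095
```

```bash
python3 -c "
from h import *
w=snap('wrist','w6.png');rep()"
```

```text
t 15.5 tcp [ 0.5011 -0.2119  0.1777] tip in win (mm): x -4.33 y -0.94 z 68.76 yaw err deg 0.37 zax [ 0.0026 -0.0004] F [ 0.08 -0.88 -1.43] M [-0.011  0.006  0.02 ] w 0.0093 q6 -144.9
```

View pics/w6.png

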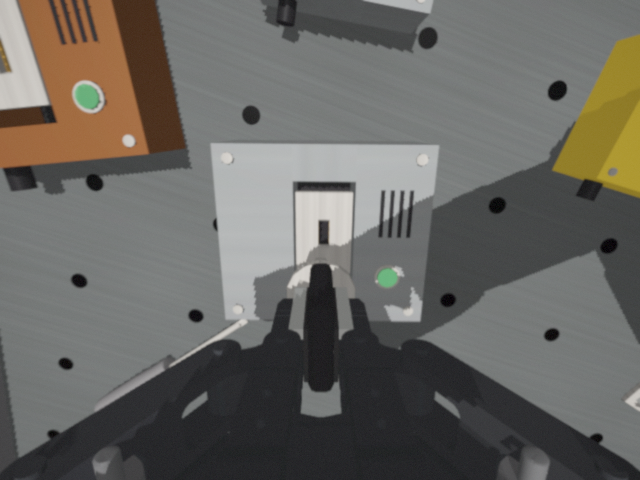

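The key is out and upright in the jaws, and the empty keyhole shows at (324,232). I'll go back above the stand.

Call:
apply_moves(plan=[{"tx": 6,"ty": 40,"tz": 0,"rx": 0,"ry": 0,"rz": -0.1,"jaw": -1},{"tx": 59,"ty": 435,"tz": -10,"rx": 0,"ry": 0.002,"rz": -0.96,"jaw": -1},{"tx": 59,"ty": 435,"tz": -10,"rx": 0,"ry": 0.002,"rz": -0.96,"jaw": -1},{"tx": 59,"ty": 435,"tz": -10,"rx": 0,"ry": 0.002,"rz": -0.96,"jaw": -1},{"tx": 59,"ty": 435,"tz": -10,"rx": 0,"ry": 0.002,"rz": -0.96,"jaw": -1},{"tx": 59,"ty": 435,"tz": -10,"rx": 0,"ry": 0.002,"rz": -0.96,"jaw": -1},{"tx": 59,"ty": 435,"tz": -10,"rx": 0,"ry": 0.002,"rz": -0.96,"jaw": -1},{"tx": 59,"ty": 435,"tz": -10,"rx": 0,"ry": 0.002,"rz": -0.96,"jaw": -1},{"tx": 59,"ty": 435,"tz": -10,"rx": 0,"ry": 0.002,"rz": -0.96,"jaw": -1},{"tx": 59,"ty": 435,"tz": -10,"rx": 0,"ry": 0.002,"rz": -0.96,"jaw": -1},{"tx": 59,"ty": 435,"tz": -10,"rx": 0,"ry": 0.002,"rz": -0.96,"jaw": -1},{"tx": 59,"ty": 435,"tz": -10,"rx": 0,"ry": 0.002,"rz": -0.96,"jaw": -1}])

```text
time_s: 16.7
position: [0.5596, 0.2232, 0.1667]
tool_rot: [[-0.814, 0.58, -0.002], [0.58, 0.814, -0.002], [0.001, -0.003, -1.0]]
ft_force: [0.9, -0.5, -1.8]
grip_width: 0.0091
```

Run:
```python
from h import *
w=snap('wrist','w7.png');rep()
im=w['image'][160:300,240:400,::-1]; cv2.imwrite('pics/w7c.png',cv2.resize(im,None,fx=5,fy=4,interpolation=cv2.INTER_CUBIC))
s=env.observe(); print(s['tool_rot'])
```

```text
t 16.75 tcp [0.5597 0.2225 0.167 ] tip in win (mm): x 193.01 y 390.31 z 58.09 yaw err deg -54.65 zax [-0.002  -0.0022] F [ 0.21  0.41 -1.24] M [ 0.003 -0.041  0.006] w 0.0094 q6 -44.0
[[-8.13643864e-01  5.81360111e-01 -2.02072818e-03]
 [ 5.81363502e-01  8.13641024e-01 -2.18233814e-03]
 [ 3.75422998e-04 -2.95042365e-03 -9.99995577e-01]]
```

View pics/w7c.png

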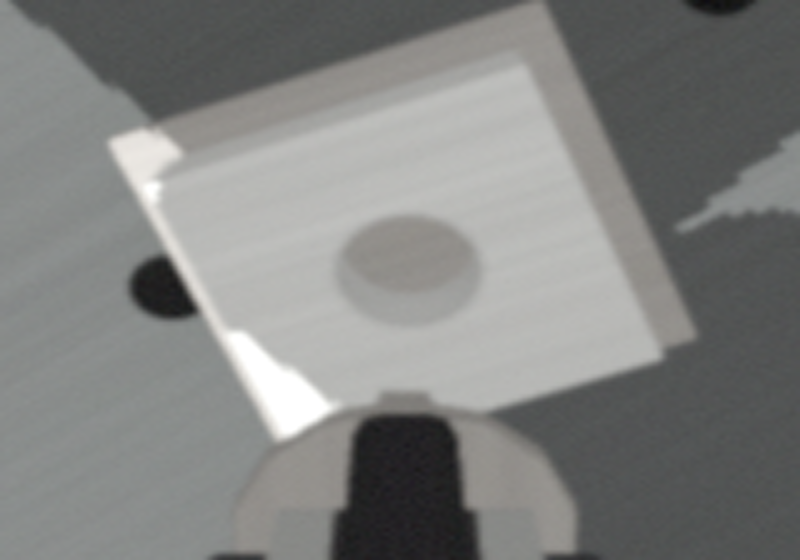

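Run:
```python
from h import *
w=snap('wrist'); f=lambda p:np.array(p,float)/[5,4]+[240,160]-[.4,.38]
h=onz(w,f([[409,270]]),.032)[0]; e=onz(w,f([[334,270],[483,270]]),.032); print('hole',h,np.linalg.norm(e[0]-e[1]))
s=env.observe();R=s['tool_rot'];p=s['position'];d=h-p; print(p,'hole-tcp',d[:2],'tool x,y',d@R[:,0],d@R[:,1])
```

```text
hole [0.5596131  0.22148285 0.032     ] 0.02470119295506847
[0.55992203 0.22207719 0.16725415] hole-tcp [-0.00030892 -0.00059434] tool x,y -0.00011102699396106937 -0.00032037816566254544
```

The hole (24.7 mm measured, 24 given) is within 0.7 mm of the tool axis. I'll descend.

Call:
apply_moves(plan=[{"tx": -0.3,"ty": -0.5,"tz": -30,"rx": 0,"ry": 0,"rz": 0,"jaw": -1},{"tx": -0.3,"ty": -0.5,"tz": -65,"rx": 0,"ry": 0,"rz": 0,"jaw": -1},{"tx": -0.3,"ty": -0.5,"tz": -85,"rx": 0,"ry": 0,"rz": 0,"jaw": -1},{"tx": -0.3,"ty": -0.5,"tz": -92,"rx": 0,"ry": 0,"rz": 0,"jaw": -1},{"tx": -0.3,"ty": -0.5,"tz": -96,"rx": 0,"ry": 0,"rz": 0,"jaw": -1},{"tx": -0.3,"ty": -0.5,"tz": -99,"rx": 0,"ry": 0,"rz": 0,"jaw": -1}])

```text
time_s: 17.4
position: [0.5602, 0.2212, 0.0691]
tool_rot: [[-0.813, 0.583, 0.0], [0.583, 0.813, -0.002], [-0.001, -0.001, -1.0]]
ft_force: [-0.4, 0.7, -0.8]
grip_width: 0.0094
```

```bash
python3 -c "
from h import *
rep()"
```

```text
t 17.4 tcp [0.5602 0.2212 0.0691] tip in win (mm): x 193.15 y 388.93 z -39.80 yaw err deg -54.73 zax [ 0.0001 -0.0018] F [-0.38  0.73 -0.82] M [-0.036 -0.043  0.029] w 0.0094 q6 -44.0
```

Call:
apply_moves(plan=[{"tx": -0.2,"ty": 0.6,"tz": -3,"rx": 0,"ry": 0,"rz": 0,"jaw": -1},{"tx": -0.2,"ty": 0.6,"tz": -7,"rx": 0,"ry": 0,"rz": 0,"jaw": -1},{"tx": -0.2,"ty": 0.6,"tz": -12,"rx": 0,"ry": 0,"rz": 0,"jaw": -1},{"tx": -0.2,"ty": 0.6,"tz": -17,"rx": 0,"ry": 0,"rz": 0,"jaw": -1},{"tx": -0.2,"ty": 0.6,"tz": -19,"rx": 0,"ry": 0,"rz": 0,"jaw": -1}])

```text
time_s: 17.9
position: [0.5598, 0.2218, 0.0494]
tool_rot: [[-0.813, 0.583, -0.001], [0.583, 0.813, -0.002], [-0.0, -0.002, -1.0]]
ft_force: [-0.2, 0.6, -0.5]
grip_width: 0.009
```

```bash
python3 -c "
from h import *
rep()"
```

```text
t 17.9 tcp [0.5598 0.2218 0.0494] tip in win (mm): x 192.86 y 389.63 z -59.47 yaw err deg -54.73 zax [-0.0008 -0.0019] F [-0.18  0.57 -0.5 ] M [-0.015  0.068  0.003] w 0.0090 q6 -43.9
```

Call:
apply_moves(plan=[{"tx": 0,"ty": 0,"tz": -1,"rx": 0,"ry": 0,"rz": 0,"jaw": -1},{"tx": 0,"ty": 0,"tz": -2,"rx": 0,"ry": 0,"rz": 0,"jaw": -1},{"tx": 0,"ty": 0,"tz": -2.5,"rx": 0,"ry": 0,"rz": 0,"jaw": -1},{"tx": 0,"ty": 0,"tz": -2.8,"rx": 0,"ry": 0,"rz": 0,"jaw": -1}])

```text
time_s: 18.3
position: [0.5598, 0.2218, 0.0469]
tool_rot: [[-0.813, 0.582, -0.001], [0.582, 0.813, -0.002], [-0.001, -0.002, -1.0]]
ft_force: [-1.0, -0.8, 3.6]
grip_width: 0.009
```

```bash
python3 -c "
from h import *
rep()"
```

```text
t 18.3 tcp [0.5598 0.2218 0.0469] tip in win (mm): x 192.93 y 389.63 z -61.98 yaw err deg -54.73 zax [-0.0005 -0.0019] F [-0.99 -0.77  3.6 ] M [-0.025  0.262  0.017] w 0.0090 q6 -43.9
```

The collar is seated on the stand at 0.0469, the same height as at the grasp. I'll release.

Call:
apply_moves(plan=[{"tx": 0,"ty": 0,"tz": 0,"rx": 0,"ry": 0,"rz": 0,"jaw": -0.6},{"tx": 0,"ty": 0,"tz": 0,"rx": 0,"ry": 0,"rz": 0,"jaw": -0.2},{"tx": 0,"ty": 0,"tz": 0,"rx": 0,"ry": 0,"rz": 0,"jaw": 1},{"tx": 0,"ty": 0,"tz": 0,"rx": 0,"ry": 0,"rz": 0,"jaw": 1},{"tx": 0,"ty": 0,"tz": 0,"rx": 0,"ry": 0,"rz": 0,"jaw": 1},{"tx": 0,"ty": 0,"tz": 0,"rx": 0,"ry": 0,"rz": 0,"jaw": 1},{"tx": 0,"ty": 0,"tz": 0,"rx": 0,"ry": 0,"rz": 0,"jaw": 1}])

```text
time_s: 19.0
position: [0.5599, 0.2218, 0.0469]
tool_rot: [[-0.813, 0.583, -0.0], [0.583, 0.813, -0.002], [-0.001, -0.002, -1.0]]
ft_force: [0.2, -0.3, 0.1]
grip_width: 0.0851
```

Call:
apply_moves(plan=[{"tx": 0,"ty": 0,"tz": 20,"rx": 0,"ry": 0,"rz": 0,"jaw": 1},{"tx": 0,"ty": 0,"tz": 60,"rx": 0,"ry": 0,"rz": 0,"jaw": 1},{"tx": 0,"ty": 0,"tz": 100,"rx": 0,"ry": 0,"rz": 0,"jaw": 1},{"tx": 0,"ty": 0,"tz": 120,"rx": 0,"ry": 0,"rz": 0,"jaw": 1},{"tx": 0,"ty": 0,"tz": 120,"rx": 0,"ry": 0,"rz": 0,"jaw": 1}])

```text
time_s: 19.5
position: [0.561, 0.2221, 0.1702]
tool_rot: [[-0.813, 0.582, 0.006], [0.582, 0.813, -0.001], [-0.005, 0.003, -1.0]]
ft_force: [-0.8, 0.1, -1.2]
grip_width: 0.0855
```

Run:
```python
from h import *
w=snap('wrist','w8.png');snap('top','t8.png'); sd=snap('side','s8.png');rep()
cv2.imwrite('pics/s8c.png',cv2.resize(sd['image'][130:330,180:420,::-1],None,fx=3,fy=3,interpolation=cv2.INTER_CUBIC))
im=w['image'][150:300,230:410,::-1]; cv2.imwrite('pics/w8c.png',cv2.resize(im,None,fx=4,fy=4,interpolation=cv2.INTER_CUBIC))
```

```text
t 19.65 tcp [0.5593 0.2216 0.1656] tip in win (mm): x 192.29 y 389.67 z 56.74 yaw err deg -54.73 zax [-0.0026 -0.0023] F [-0.01 -0.63  0.2 ] M [0.009 0.029 0.01 ] w 0.0856 q6 -43.9
```

View pics/w8c.png

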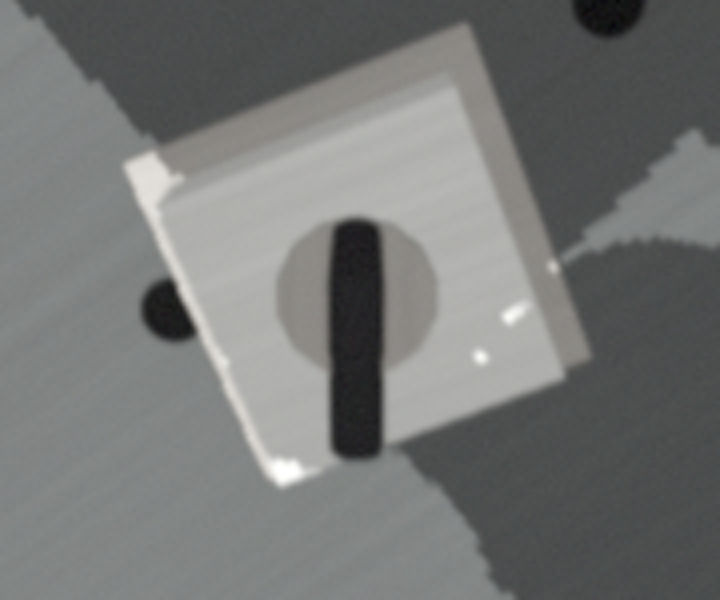

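View pics/s8c.png

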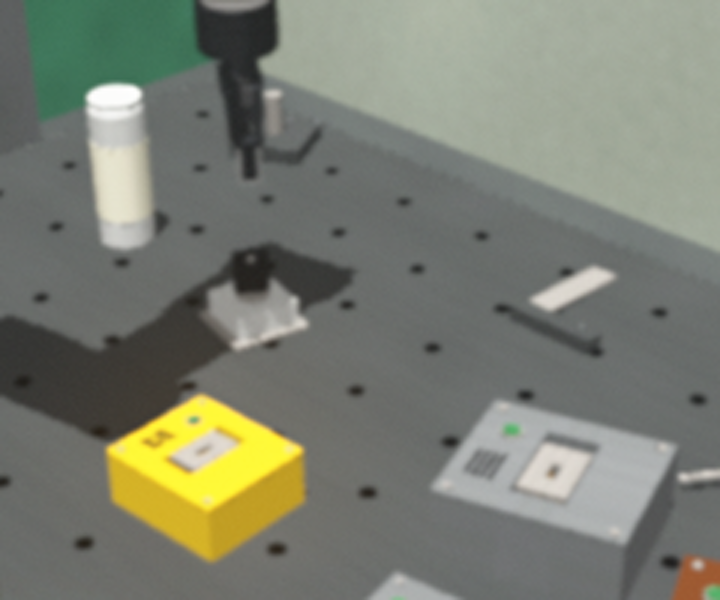

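The wrist view shows the key upright with its collar flat and centred on the stand, collar at (357,297) in the 4x crop. The side view shows the gripper clear of everything and the bystanders in place. I'll let the arm settle, then hand in.

Call:
apply_moves(plan=[{"tx": 0,"ty": 0,"tz": 0,"rx": 0,"ry": 0,"rz": 0,"jaw": 1},{"tx": 0,"ty": 0,"tz": 0,"rx": 0,"ry": 0,"rz": 0,"jaw": 1}])

```text
time_s: 19.85
position: [0.5589, 0.2215, 0.1643]
tool_rot: [[-0.813, 0.583, -0.005], [0.583, 0.813, -0.003], [0.003, -0.005, -1.0]]
ft_force: [-0.3, -0.5, 0.9]
grip_width: 0.0852
```

Run:
```python
from h import *
w=snap('wrist'); f=lambda p:np.array(p,float)/4+[230,150]-.4
print('collar',onz(w,f([[357,297]]),.037)); rep()
print(env.close_job())
```

```text
collar [[0.55318027 0.22165766 0.037     ]]
t 19.9 tcp [0.559  0.2216 0.1646] tip in win (mm): x 191.91 y 389.73 z 55.71 yaw err deg -54.73 zax [-0.0045 -0.0026] F [ 0.85 -1.27 -0.32] M [ 0.001 -0.051 -0.028] w 0.0854 q6 -43.9
the job is handed in; nothing more can be done
None
```

I handed the job in at about 19.9 s, but it reports no verdict. I believe every step was met, though one last check disagreed.

- **In the lock:** The key went in at window x of about −4.8 mm, and the collar seated at tip −24.1 mm with 8.7 N. I turned it clockwise until the stop was felt at 1.44 rad of tool turn, where the torque rose from 0.04 to 0.36 N m. That peak is close to the 0.4 N m limit. I then turned it back until the home stop was felt (−0.23 N m), set it straight and drew it out with no more than 2 N.
- **In the stand:** The collar touched down at the same tool height as at the grasp (0.0469 m). The pictures after release show the key upright with its collar flat on the block. The gripper is open and about 120 mm above, and the spray can, square and the visible part of the screwdriver look undisturbed.
- **Check that disagreed:** My last collar measurement gave x = 0.553 m, against 0.5596 m for the hole measured before release (y agreed). I took that pixel from the picture before the arm settled but used the later, slightly tilted camera pose. I trust the picture, which shows the key centred, but I did not re-measure before handing in.

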